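# Right the reagent bottles and close the lane's open end

### The job

Reagent bottles have toppled out of the analyser's lane on to the bench. Stand every toppled bottle upright, cap up, on the lane's floor in the free gaps between curb and fence, with the bottles that already stand there left upright in the lane; then find which end of the lane has the empty shoe and slide the loose end stop on to it, from its open mouth towards the robot, until it is fully home and the sprung detent holds it. Leave the slide box, the jar and the cup where they are.

Things in the scene. Friction and masses are not known exactly. Their poses are not given: they have to be found in the camera images.
- lane: straight aluminium lane for bottles, 440 mm long along its y, fixed to the bench: floor 4 mm thick, low curb (its -x side, facing away from the robot) 8 mm high, fence (its +x side, nearer the robot) 30 mm high, 56 mm clear between them. Origin at the middle of its length, midway between curb and fence, on the bench; the bottles' floor is at z = 4 mm
- open_shoe: empty steel shoe fixed at one end of the lane (lane y = +250 or -250 mm): floor 4 mm thick, side rails with inward lips from x -32 to +32 mm; 43.4 mm between rails, 30 mm between lips, 8 mm under the lips (tops at z 15 mm), back stop at x +33 mm, open away from the robot (-x). Origin on the bench under the centre of the home place: the home stop's origin is at (0, 0, 4 mm)
- shoe_landing (a point): middle of the empty shoe's bare landing, on its floor, 74 mm out (-x) from home: the landing runs from shoe x -102 to -32 mm, 56 mm wide, with two flared guides 6 mm high from x -57 mm that lead between the rails. From here the stop slides along +x, towards the robot
- detent (a joint): sprung brass dome in the middle of the empty shoe's floor: 0 when fully up (2.5 mm proud of the floor), grows in m as it is pressed down by a foot passing over it; with the stop home it is up again, in the slot of the stop's foot. Takes some 4 to 6 N of push to pass
- closed_shoe: the same shoe at the other end of the lane with an end stop already in place (64 mm high), all fixed. Origin as for the empty shoe
- stop: loose grey plastic end stop, 150 g, standing on the bench: foot 64 (x) x 40 (y) x 6 mm with an 18 mm wide slot across its middle underneath, and above it a grip block 44 (x) x 16 (y) mm up to z = 60 mm. Origin at the centre of its underside, z up; same either way round
- slide_box: bystander: closed blue box for slides, 87 x 42 x 30 mm, origin under its centre
- stain_jar: bystander: amber jar with a red lid, 48 mm across, 70 mm high; origin under its centre
- cup: bystander: white open cup, 56 mm across, 55 mm high; origin under its centre
- bottle1: square white plastic reagent bottle, body 32 x 32 x 58 mm with a round grey cap 22 mm across and 17 mm high on top (75 mm in all), 80 g; origin at the centre of its base, z from base to cap. At the start it lies on the bench beyond the curb on one of its flat sides, cap roughly away from the robot; may be absent
- bottle2: square white plastic reagent bottle, body 32 x 32 x 58 mm with a round grey cap 22 mm across and 17 mm high on top (75 mm in all), 80 g; origin at the centre of its base, z from base to cap. At the start it lies on the bench beyond the curb on one of its flat sides, cap roughly away from the robot; may be absent
- bottle3: square white plastic reagent bottle, body 32 x 32 x 58 mm with a round grey cap 22 mm across and 17 mm high on top (75 mm in all), 80 g; origin at the centre of its base, z from base to cap. At the start it lies on the bench beyond the curb on one of its flat sides, cap roughly away from the robot; may be absent
- bottle4: square white plastic reagent bottle, body 32 x 32 x 58 mm with a round grey cap 22 mm across and 17 mm high on top (75 mm in all), 80 g; origin at the centre of its base, z from base to cap. At the start it lies on the bench beyond the curb on one of its flat sides, cap roughly away from the robot; may be absent
- standing1: square white plastic reagent bottle, body 32 x 32 x 58 mm with a round grey cap 22 mm across and 17 mm high on top (75 mm in all), 80 g; origin at the centre of its base, z from base to cap. Already standing in the lane
- standing2: square white plastic reagent bottle, body 32 x 32 x 58 mm with a round grey cap 22 mm across and 17 mm high on top (75 mm in all), 80 g; origin at the centre of its base, z from base to cap. Already standing in the lane
Things that resemble listed ones, but are neither listed nor needed, are in the scene too. Leave any pink look-alike of the bottle1 alone. What is shaped like the bottle3 but black is not meant.

How it is judged:
On the way, in this order (a step that is already met when the one before it is completed fails the run):
1. every bottle stands upright in the lane (angle between each of bottle1, bottle2, bottle3, bottle4, standing1, standing2's own z axis and vertical below 0.1 rad and x of bottle1 in the frame of lane between -0.019 and 0.019 m and y of bottle1 in the frame of lane between -0.21 and 0.21 m and z of bottle1 in the frame of lane between 0 and 0.008 m and linear speed of each of bottle1, bottle2, bottle3, bottle4, standing1, standing2 below 0.03 m/s and x of bottle2 in the frame of lane between -0.019 and 0.019 m and y of bottle2 in the frame of lane between -0.21 and 0.21 m and z of bottle2 in the frame of lane between 0 and 0.008 m and x of bottle3 in the frame of lane between -0.019 and 0.019 m and y of bottle3 in the frame of lane between -0.21 and 0.21 m and z of bottle3 in the frame of lane between 0 and 0.008 m and x of bottle4 in the frame of lane between -0.019 and 0.019 m and y of bottle4 in the frame of lane between -0.21 and 0.21 m and z of bottle4 in the frame of lane between 0 and 0.008 m and x of standing1 in the frame of lane between -0.019 and 0.019 m and y of standing1 in the frame of lane between -0.21 and 0.21 m and z of standing1 in the frame of lane between 0 and 0.008 m and x of standing2 in the frame of lane between -0.019 and 0.019 m and y of standing2 in the frame of lane between -0.21 and 0.21 m and z of standing2 in the frame of lane between 0 and 0.008 m), for 0.3 s.
2. the end stop is home on the empty shoe, with the detent up in its slot (x of stop in the frame of open_shoe between -0.003 and 0.004 m and y of stop in the frame of open_shoe between -0.004 and 0.004 m and z of stop in the frame of open_shoe between 0.001 and 0.008 m and angle between the x axis of stop and the x axis of open_shoe, either way round below 0.1 rad and angle between stop's own z axis and vertical below 0.1 rad and value of joint detent below 0.0012 m and linear speed of stop below 0.03 m/s), for 0.3 s.
At the end, for the whole second after the job is handed in: every bottle stands cap up (0.1 rad), at rest on the lane floor, base centre within 19 mm of its centre line and 210 mm of its middle; the stop rests upright on the empty shoe, 3 mm short to 4 mm past home, 4 mm across, detent up (under 1.2 mm) (all of step 1 and all of step 2); the robot touches nothing.
It fails at once if the slide box is moved more than 30 mm (distance of slide_box from where it was at the start of the episode above 0.03 m).
It fails at once if the stain jar is moved more than 30 mm (distance of stain_jar from where it was at the start of the episode above 0.03 m).
It fails at once if the cup is moved more than 30 mm (distance of cup from where it was at the start of the episode above 0.03 m).
Of bottle1, bottle2, bottle3, bottle4 only 3 to 4 are there at a start; the rules pass over those that are not, and their reading is None.
At some moment in a run one of stop may be knocked a few centimetres aside while the robot is not near it.
It also fails if it takes over 210 s, if anything falls off the work surface, if the arm or the gripper's body presses on something with over 40 N, if the wrist force passes 120 N, or if a joint passes its speed limit or range.

### The arm

A 6-joint arm with a two-finger parallel gripper is mounted at the origin on the work surface. World frame = base frame: x ahead of the robot, y to its left, z up, the work surface at z = 0. Lengths are in m, angles in rad, forces in N, time in s.
With the tool pointing down it reaches from about 0.375 to 0.925 m from the base axis. Payload 5.7 kg.
Tool frame: the origin (TCP) lies at the very end of the fingers, on their centre line; the grasp point (between the pads) lies 19 mm behind it; z points along the fingers, y is the line along which they close (so a half turn about z gives the same grasp; the last joint's range is limited). The gripper opens to 88 mm and grips with 3 to 60 N. Pads are 20 mm wide; open, the fingers measure 115 mm over their backs; the gripper's body (75 mm by 178 mm) begins 61 mm behind the grasp point.
Start: joints at [-1.394, 0.359, 1.51, -0, 1.272, -0.115], TCP at [0.173, -0.575, 0.223] pointing down, gripper open.
Joint ranges: [-2.97, 2.97], [-1.01, 2.36], [0.21, 2.38], [-0.96, 4.11], [0.2, 2.71], [-2.98, 2.98]. Speed limits (rad/s): [2.39, 2.39, 3.14, 3.14, 3.14, 3.14].

### API

Orientations are given as a unit quaternion [x, y, z, w].
In Python, from workcell import ctrl, eyes, ticket, nets gives the robot as it stands.
- The arm moves only by the tool apply_moves, never from a script. Its argument "rows" is a list of rows, each a list of 2 entries, a list of its own where there are three numbers: the shift along the tool's x, y, z in cm, then the turn, a rotation vector about the tool's x, y, z in degrees. A call has 1 to 10 rows; each row is the pose to reach, as a shift and turn from the pose commanded when the call began, along the tool's axes at that moment; what a row does not reach only later rows make up. A row lasts 1/10 s, in which the tool goes at most 50 mm and 8.59 degrees, less where a joint would pass 70% of its speed; a pose out of reach is approached as far as the arm can. A call with a gripper value outside its range is refused whole. "gripper" is the opening, from -1 (shut) to 1 (fully open), set as the call begins (left out, the last holds). The fingers move at their own pace and stop on an object; "squeeze" is the grip in N (left out, the last holds). Time passes only in rows, so rows that repeat a pose let the fingers close. It gives the time, the measured TCP pose, the force, the opening and the grip force at its end, in the units of the state.
- ctrl.read_state(): the state, without advancing time (a new reading comes with each control period).
- eyes.camera(name): name is "scene" or "top" or "wrist"; returns a dict with "img" (480x640x3 uint8, red, green, blue), "fovy" (degrees; the focal length in pixels is half the picture's height over the tangent of half this angle, whatever the lens; pixels are square), "cx", "cy" (the principal point, pixels), "camera_from_world" (4x4, takes a point from world to camera coordinates); the wrist camera has in their place "tool_from_camera" (4x4, takes a point from camera to tool coordinates, whose origin is the TCP and whose axes are the flange's). Camera axes: x right, y down, z forward; pixel columns grow to the right and rows downward; lengths in m; the calibration is good to about 2 mm. A picture is of the moment at which its call begins: read the wrist's pose just before it. There is no depth.
- ticket.job_done(): hands the job in; it is judged then, once.
Trained networks look in a picture, given as the dict that the camera call returned (one of the last four; its "shot" number tells which), for a name from the list of things; names that differ only in an ending like _2 or _b are one class to them, and where a whole thing is asked for, a point or a joint stands for the part that bears it (a point fixed in the world has none). Each returns a list of dicts, best first, with "confidence" (0 to 1); they miss things now and then, are a little off and sometimes report something else, mostly with a low value. They report only what shows in the picture. A call takes as long as a camera call. They do not tell look-alikes from the thing itself.
- nets.look_for(picture, thing): "at" ([row, column] in pixels, amid what is visible of it).
The state is a dict: "clock": time; "q": joint angles; "joint_vel": joint speeds; "joint_efforts": joint torques, N m; "tcp_pos": TCP position; "ee_rot": TCP orientation; "contact_force": force on the tool from outside, world axes, zero at the start; "ft_torque": the same for the moment, N m; "gripper_width": finger opening in m; "gripper_force": force on a finger pad.
Only numpy, scipy, OpenCV 4.12 (cv2) and the standard library are available. Lean on these libraries where they do the work, as an engineer would, in place of code of your own. Each camera call takes 0.05 s, during which the arm holds its last target. There are 200 camera calls.

## Working session

There is one attempt and no reset: what is moved stays moved. The work goes in short steps, Python scripts to look and compute and a tool call to move; the robot and the scene stay as the last step left them, time stands still between calls to the robot, and variables do not carry over. Pictures are saved under pics/ and viewed, at most 14 in all, crops included, and the job is handed in when it is done.

Besides the shell and the picture viewer there is one more tool, called after "Call:" in YAML: its name, and indented under it one key for each argument. apply_moves: Moves the arm, as the interface text tells. Its arguments: {"type":"object","properties":{"rows":{"type":"array"},"gripper":{"type":"number"},"squeeze":{"type":"number"}},"required":["rows"]}

```bash
ls; mkdir -p pics; cat > h.py <<'E'
import numpy as np, cv2
from workcell import ctrl, eyes, ticket, nets
from scipy.spatial.transform import Rotation as R
def f(p): return 240/np.tan(np.radians(p['fovy'])/2)
def cw(p,st=None):
    if 'camera_from_world' in p: return np.array(p['camera_from_world'])
    T=np.eye(4);T[:3,:3]=R.from_quat(st['ee_rot']).as_matrix();T[:3,3]=st['tcp_pos']
    return np.linalg.inv(T@np.array(p['tool_from_camera']))
def ray(p,rc,st=None):
    M=np.linalg.inv(cw(p,st)); d=np.array([(rc[1]-p['cx'])/f(p),(rc[0]-p['cy'])/f(p),1])
    return M[:3,3],M[:3,:3]@d
def onz(p,rc,z,st=None):
    o,d=ray(p,rc,st); return o+d*(z-o[2])/d[2]
def tri(rs):
    A=0;b=0
    for o,d in rs:
        d=d/np.linalg.norm(d);P=np.eye(3)-np.outer(d,d);A=A+P;b=b+P@o
    return np.linalg.solve(A,b)
def proj(p,X,st=None):
    c=cw(p,st)@np.append(X,1); return p['cy']+f(p)*c[1]/c[2],p['cx']+f(p)*c[0]/c[2]
def save(p,n): cv2.imwrite('pics/'+n,cv2.cvtColor(p['img'],cv2.COLOR_RGB2BGR))
E
python3 - <<'E'
from h import *
np.set_printoptions(precision=3,suppress=True)
s=ctrl.read_state();print(s['clock'],s['tcp_pos'],s['ee_rot'],s['gripper_width'])
for c in('scene','top'):
    p=eyes.camera(c);save(p,c+'0.png');print(c,p['fovy'],p['cx'],p['cy'],{k for k in p},np.linalg.inv(p['camera_from_world'])[:3,3])
    for t in ['bottle1','standing1','stop','open_shoe','closed_shoe','lane','slide_box','stain_jar','cup','shoe_landing','detent']:
        print(t,[(round(d['confidence'],2),np.round(d['at']).tolist(),onz(p,d['at'],.016)[:2].round(3).tolist()) for d in nets.look_for(p,t)])
E
```

```text
pics
0.0 [ 0.172 -0.574  0.222] [ 0.989  0.145 -0.    -0.001] 0.08812355712678623
scene 44.8729437091884 329.2252283573125 241.43906337860304 {'fovy', 'img', 'camera_from_world', 'cx', 'shot', 'cy'} [ 1.482 -0.252  0.746]
bottle1 [(0.89, [272.0, 323.0], [0.584, -0.035]), (0.7, [258.0, 423.0], [0.595, 0.177]), (0.7, [313.0, 324.0], [0.702, -0.064]), (0.66, [264.0, 365.0], [0.582, 0.055]), (0.64, [279.0, 271.0], [0.577, -0.14]), (0.61, [314.0, 405.0], [0.744, 0.08])]
standing1 [(0.96, [229.0, 320.0], [0.429, -0.003]), (0.87, [234.0, 295.0], [0.437, -0.061])]
stop [(0.64, [227.0, 495.0], [0.529, 0.377]), (0.56, [231.0, 447.0], [0.515, 0.266])]
open_shoe [(0.84, [267.0, 223.0], [0.512, -0.228])]
closed_shoe []
lane [(0.71, [281.0, 148.0], [0.52, -0.378]), (0.61, [240.0, 341.0], [0.487, 0.03])]
slide_box [(0.93, [277.0, 147.0], [0.506, -0.379]), (0.38, [258.0, 421.0], [0.593, 0.173])]
stain_jar [(0.81, [208.0, 199.0], [0.267, -0.26]), (0.45, [262.0, 366.0], [0.576, 0.058])]
cup [(0.92, [177.0, 415.0], [0.266, 0.289])]
shoe_landing [(0.63, [267.0, 226.0], [0.514, -0.224])]
detent []
top 55
[... 583 characters left out ...]
, -0.026])]
stop [(0.93, [219.0, 149.0], [0.54, 0.374]), (0.3, [341.0, 452.0], [0.302, -0.266])]
open_shoe [(0.72, [249.0, 436.0], [0.49, -0.234])]
closed_shoe [(0.61, [232.0, 199.0], [0.515, 0.265])]
lane [(0.62, [254.0, 305.0], [0.474, 0.041]), (0.5, [206.0, 344.0], [0.577, -0.039]), (0.49, [199.0, 242.0], [0.588, 0.179])]
slide_box [(0.95, [243.0, 506.0], [0.506, -0.38])]
stain_jar [(0.74, [340.0, 453.0], [0.304, -0.267]), (0.18, [249.0, 435.0], [0.492, -0.232])]
cup [(0.33, [253.0, 357.0], [0.478, -0.068])]
shoe_landing [(0.66, [249.0, 433.0], [0.491, -0.228]), (0.53, [217.0, 151.0], [0.546, 0.371]), (0.48, [342.0, 183.0], [0.287, 0.285]), (0.3, [199.0, 239.0], [0.588, 0.184])]
detent []
```

View pics/scene0.png

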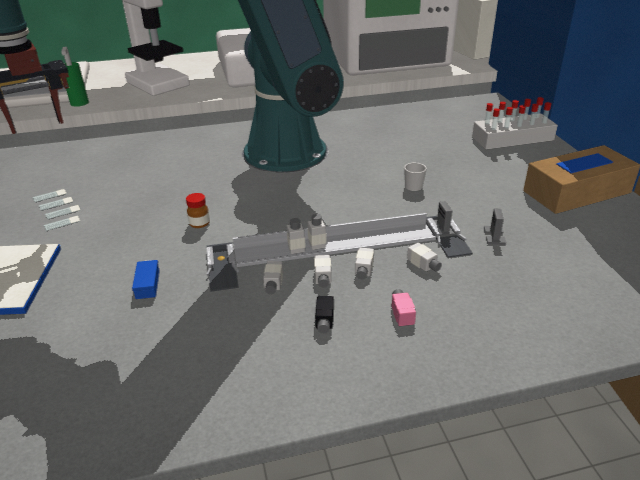

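View pics/top0.png

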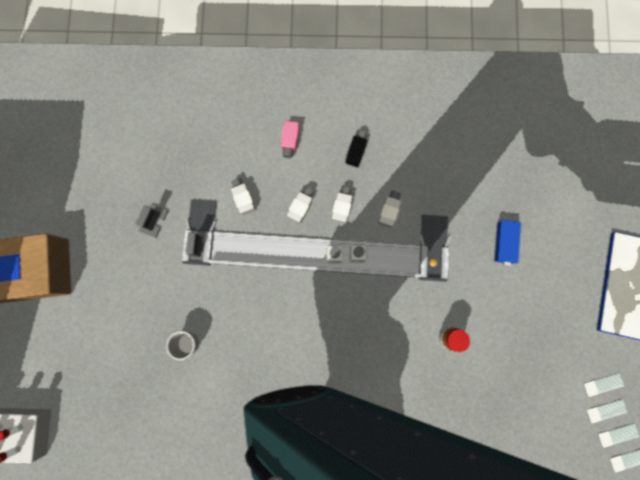

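The top view shows the toppled white bottles at (row, col) (197,241), (203,302), (203,343) and (208,390). The standing ones are at (252,336) and (252,358). Look-alikes to avoid are the pink bottle at (137,289) and the black one at (148,357). The empty shoe, with its brass dome, is at (262,434), the closed shoe at (240,198) and the loose stop at (217,152). I'll move the wrist camera over the scene next.

```bash
cat >> h.py <<'E'
np.set_printoptions(precision=3,suppress=True)
def Rt(yaw,lean): # deg; lean>0: gripper leans away from robot
    return R.from_euler('z',yaw,degrees=True)*R.from_euler('y',lean,degrees=True)*R.from_euler('x',180,degrees=True)
def go(pos,rot,s=None,start=None):
    """shift cm/turn deg from start (pos,rot) or the measured pose"""
    if start is None:
        s=s or ctrl.read_state(); start=(np.array(s['tcp_pos']),R.from_quat(s['ee_rot']))
    p0,r0=start
    print((r0.inv().apply(np.array(pos)-p0)*100).round(2),np.degrees((r0.inv()*rot).as_rotvec()).round(1))
E
python3 - <<'E'
from h import *
go([.5,.07,.40],Rt(0,0))
E
```

```text
[ 49.9  -52.32 -17.73] [-0.  -0.  16.7]
```

Call:
apply_moves:
  rows:
    - [[25,-26,-18],[0,0,8]]
    - [[25,-26,-18],[0,0,8]]
    - [[25,-26,-18],[0,0,8]]
    - [[25,-26,-18],[0,0,8]]
    - [[49.9,-52.3,-17.7],[0,0,16.7]]
    - [[49.9,-52.3,-17.7],[0,0,16.7]]
    - [[49.9,-52.3,-17.7],[0,0,16.7]]
    - [[49.9,-52.3,-17.7],[0,0,16.7]]
    - [[49.9,-52.3,-17.7],[0,0,16.7]]
    - [[49.9,-52.3,-17.7],[0,0,16.7]]

```text
clock: 2.2
tcp_pos: [0.3873, -0.1518, 0.36]
ee_rot: [1.0, -0.0, 0.0, 0.0]
contact_force: [1.6, -1.1, 0.6]
gripper_width: 0.0881
gripper_force: 0.0
```

```bash
python3 - <<'E'
from h import *
go([.5,.07,.40],Rt(0,0))
E
```

```text
[ 11.27 -22.18  -4.  ] [ 0.  -0.1 -0. ]
```

Call:
apply_moves:
  rows:
    - [[11.3,-7.2,-4],[0,0,0]]
    - [[11.3,-7.2,-4],[0,0,0]]
    - [[11.3,-7.2,-4],[0,0,0]]
    - [[11.3,-7.2,-4],[0,0,0]]
    - [[11.3,-7.2,-4],[0,0,0]]
    - [[11.3,-7.2,-4],[0,0,0]]
    - [[11.3,-7.2,-4],[0,0,0]]

```text
clock: 2.9
tcp_pos: [0.4986, -0.0824, 0.3989]
ee_rot: [1.0, -0.001, -0.001, -0.0]
contact_force: [0.3, 0.2, 0.3]
gripper_width: 0.0877
gripper_force: 0.0
```

```bash
cat > look.py <<'E'
import sys,pickle
from h import *
s=ctrl.read_state();p=eyes.camera('wrist');n=sys.argv[1];save(p,n+'.png');pickle.dump((s,p),open(n+'.pkl','wb'))
print(s['clock'],np.array(s['tcp_pos']),p['fovy'],p['cx'],p['cy']); print(np.array(p['tool_from_camera']))
for t,z in [('bottle1',.016),('standing1',.075),('stop',.06),('open_shoe',.01),('closed_shoe',.03),('detent',.006)]:
    print(t,[(round(d['confidence'],2),np.round(d['at']).tolist(),onz(p,d['at'],z,s)[:2].round(3).tolist()) for d in nets.look_for(p,t)])
E
python3 look.py w1
```

```text
2.9 [ 0.499 -0.082  0.399] 60.12083656679464 315.76859205423864 240.71916670392145
[[-0.    -0.969 -0.246  0.067]
 [ 1.     0.    -0.001 -0.001]
 [ 0.001 -0.246  0.969 -0.161]
 [ 0.     0.     0.     1.   ]]
bottle1 [(0.97, [22.0, 296.0], [0.697, -0.058]), (0.87, [13.0, 176.0], [0.706, 0.085]), (0.8, [124.0, 279.0], [0.579, -0.035]), (0.69, [126.0, 212.0], [0.577, 0.05]), (0.67, [114.0, 109.0], [0.592, 0.179]), (0.56, [128.0, 362.0], [0.574, -0.139])]
standing1 [(0.94, [209.0, 268.0], [0.481, -0.024]), (0.67, [186.0, 428.0], [0.508, -0.213]), (0.65, [204.0, 304.0], [0.487, -0.067])]
stop []
open_shoe [(0.71, [186.0, 426.0], [0.501, -0.227])]
closed_shoe [(0.72, [176.0, 51.0], [0.516, 0.255]), (0.63, [114.0, 106.0], [0.592, 0.176])]
detent [(0.57, [212.0, 420.0], [0.464, -0.222]), (0.45, [126.0, 211.0], [0.578, 0.054])]
```

Call:
apply_moves:
  rows:
    - [[0,-15,0],[0,0,0]]
    - [[0,-15,0],[0,0,0]]
    - [[0,-15,0],[0,0,0]]
    - [[0,-15,0],[0,0,0]]
    - [[0,-15,0],[0,0,0]]
    - [[0,-15,0],[0,0,0]]
    - [[0,-15,0],[0,0,0]]

```text
clock: 3.95
tcp_pos: [0.5, 0.0669, 0.3993]
ee_rot: [1.0, -0.001, -0.0, 0.0]
contact_force: [0.0, 0.2, 0.0]
gripper_width: 0.0878
gripper_force: 0.0
```

```bash
python3 look.py w2; cp w*.png pics/ 2>/dev/null; ls pics
```

```text
3.95 [0.5   0.067 0.399] 60.12083656679464 315.76859205423864 240.71916670392145
[[-0.    -0.969 -0.246  0.067]
 [ 1.     0.    -0.001 -0.001]
 [ 0.001 -0.246  0.969 -0.161]
 [ 0.     0.     0.     1.   ]]
bottle1 [(0.94, [126.0, 395.0], [0.579, -0.033]), (0.93, [127.0, 480.0], [0.577, -0.14]), (0.92, [24.0, 425.0], [0.696, -0.063]), (0.86, [113.0, 225.0], [0.595, 0.182]), (0.66, [126.0, 327.0], [0.578, 0.053]), (0.62, [14.0, 300.0], [0.707, 0.087])]
standing1 [(0.7, [205.0, 418.0], [0.487, -0.053]), (0.63, [210.0, 382.0], [0.482, -0.011])]
stop [(0.59, [159.0, 78.0], [0.541, 0.35]), (0.26, [128.0, 482.0], [0.575, -0.125])]
open_shoe [(0.73, [190.0, 538.0], [0.497, -0.227])]
closed_shoe [(0.7, [173.0, 166.0], [0.522, 0.258])]
detent [(0.68, [211.0, 532.0], [0.467, -0.224])]
scene0.png
top0.png
w1.png
w2.png
```

View pics/w1.png

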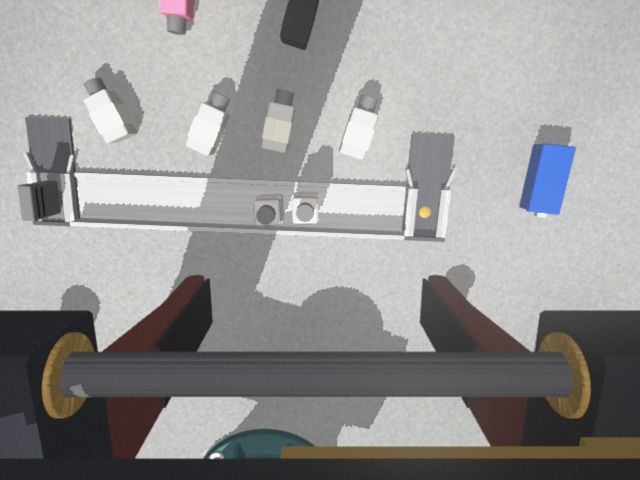

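View pics/w2.png

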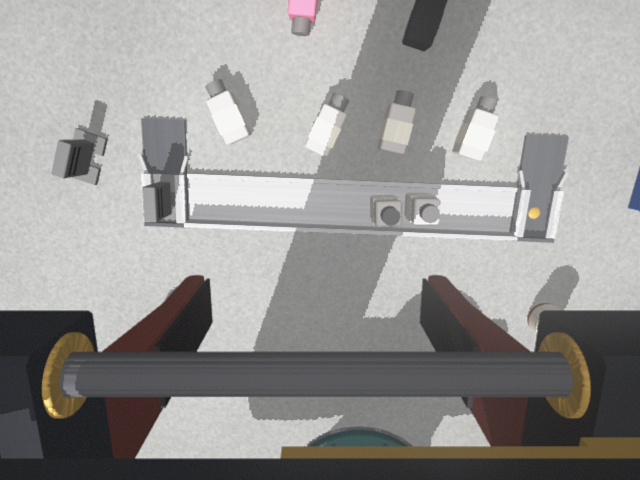

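w1 shows four white toppled bottles at (112,106), (126,208), (122,279) and (128,361). The dome of the empty shoe is at (212,425) and the standing bottles are at (210,266) and (209,305). w2 also shows the stop at (159,75). Next I'll zoom in to measure edges.

```bash
python3 - <<'E'
import cv2
a=cv2.imread('pics/w1.png');b=cv2.imread('pics/w2.png')
cv2.imwrite('pics/c1.png',cv2.resize(a[70:170,80:390],None,fx=2.58,fy=2.58,interpolation=cv2.INTER_CUBIC))
cv2.imwrite('pics/c2.png',cv2.resize(b[85:245,45:245],None,fx=3,fy=3,interpolation=cv2.INTER_CUBIC))
E
```

```text
(no output)
```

View pics/c1.png

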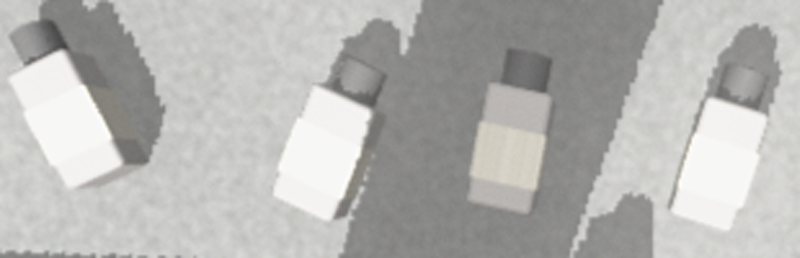

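View pics/c2.png

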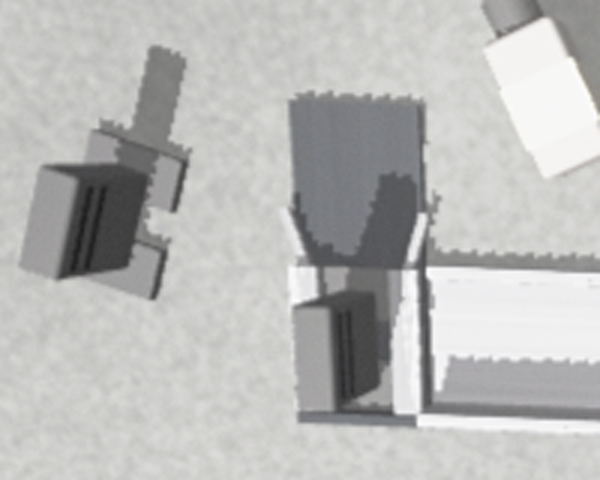

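```bash
cat > m.py <<'E'
import pickle
from h import *
s1,p1=pickle.load(open('w1.pkl','rb'));s2,p2=pickle.load(open('w2.pkl','rb'))
def q1(x,y,z): return onz(p1,(70+y/2.58,80+x/2.58),z,s1)
def q2(x,y,z): return onz(p2,(85+y/3,45+x/3),z,s2)
C={'A':[(10,75),(60,48),(125,168),(75,188)],'B':[(313,85),(372,115),(332,220),(275,195)],'C':[(487,83),(552,95),(532,213),(467,203)],'D':[(712,96),(768,110),(725,230),(670,208)]}
for k,c in C.items():
    c=np.array([q1(*u,.032)[:2] for u in c]); cap=(c[0]+c[1])/2; base=(c[2]+c[3])/2; d=cap-base
    e=(c[0]-c[3])+(c[1]-c[2]); w=(c[0]-c[1])+(c[3]-c[2]); a=e/np.linalg.norm(e)
    print(k,'ctr',c.mean(0),'base',base,'len',np.linalg.norm(d),'wid',np.linalg.norm(w)/2,'yaw',np.degrees(np.arctan2(e[1],e[0])), np.degrees(np.arctan2(-w[0],w[1])))
# stereo height check: cap centres via networks
st=np.array([q2(*u,.06)[:2] for u in [(47,163),(78,170),(58,278),(20,267)]]);e=st[0]-st[3]+st[1]-st[2]
print('stop',st.mean(0),np.linalg.norm(e)/2,np.linalg.norm(st[0]-st[1]),np.degrees(np.arctan2(e[1],e[0])))
cs=np.array([q2(*u,.064)[:2] for u in [(292,308),(332,300),(332,410),(300,410)]]);print('closed',cs.mean(0))
dm=tri([ray(p1,(212,425),s1),ray(p2,(212.5,533.5),s2)]);print('dome',dm)
# stereo on bottle1 nets
for a,b in [((124,279),(126,395)),((126,212),(126,327)),((128,362),(127,480)),((114,109),(113,225)),((210,265),(213,390)),((209,305),(210,430))]: print(tri([ray(p1,a,s1),ray(p2,b,s2)]))
# lane edges in w1: fence outer top z=.03 
for u in [(222,36),(239,444)]: print('fence',onz(p1,u,.03,s1))
E
python3 m.py
```

```text
A ctr [0.588 0.175] base [0.562 0.163] len 0.05817394916058592 wid 0.027206856561835628 yaw 24.508744760650323 22.934552420688775
B ctr [0.572 0.055] base [0.548 0.066] len 0.05416337536982464 wid 0.029679194168093823 yaw -23.91293513285778 -25.303696298584264
C ctr [ 0.575 -0.034] base [ 0.547 -0.029] len 0.05575988723980239 wid 0.03127073572339747 yaw -11.222881192602628 -9.360821988464846
D ctr [ 0.569 -0.134] base [ 0.542 -0.124] len 0.05685974715239612 wid 0.027989138287637348 yaw -19.50383247025317 -17.473196175846052
stop [0.541 0.369] 0.04399454632063055 0.012041359816966423 -20.746455035825104
closed [0.487 0.269]
dome [ 0.464 -0.231 -0.001]
[ 0.579 -0.034  0.008]
[0.578 0.053 0.003]
[ 0.576 -0.14   0.017]
[0.594 0.184 0.005]
[ 0.478 -0.021  0.073]
[ 0.481 -0.068  0.072]
fence [0.456 0.284 0.03 ]
fence [ 0.433 -0.25   0.03 ]
```

```bash
cat > plan.py <<'E'
import sys
from h import *
B={'A':((.588,.175),24),'B':((.572,.055),-24.5),'C':((.575,-.034),-10.5),'D':((.569,-.134),-19)}
PY={'A':.18,'B':.115,'C':.05,'D':-.135}; LY=-2.6
k,stage=sys.argv[1:3]; LEAN=40; ZT=.010
(c,yaw)=B[k]; ax=R.from_euler('z',yaw,degrees=True)
base=np.array([*c,.016])-ax.apply([.029,0,0])
Rg=Rt(yaw,LEAN); g=base+ax.apply([.032,0,0]); tz=Rg.apply([0,0,1])
tcp=g+tz*(ZT-.016)/tz[2]
# keep the grasp point (19 mm behind tcp) 32 mm from the base along the bottle
gp=tcp-.019*tz; tcp=tcp-ax.apply([1,0,0])*(np.dot(gp-base,ax.apply([1,0,0]))-.032)
if len(sys.argv)>3: PY[k]=float(sys.argv[3])
Q=R.from_euler('z',LY,degrees=True)*R.from_euler('y',-90,degrees=True)*ax.inv()
y=PY[k]; tgt=np.array([.464+.046*(y+.231),y,.004]); Rp=Q*Rg; tp=tgt+Q.apply(tcp-base)
up=np.array([0,0,1.])
s=ctrl.read_state(); print(np.array(s['tcp_pos']),s['contact_force'],s['gripper_width'],'tcp',tcp,'place',tp)
if stage=='grasp': go(tcp-.08*tz,Rg,s); go(tcp,Rg,s)
if stage=='place': go(tcp+.11*up,Rg,s); go(tp+.07*up,Rp,s)
if stage=='down': go(tp+.01*up,Rp,s); go(tp+.001*up,Rp,s); 
E
python3 plan.py A grasp
```

```text
[0.5   0.068 0.399] [ 1.453  0.139 -0.181] 0.08808417820078768 tcp [0.58  0.171 0.01 ] place [0.489 0.18  0.024]
[ 12.67 -12.44  32.8 ] [ -8.4 -39.4 -23. ]
[  7.97 -10.34  38.93] [ -8.4 -39.4 -23. ]
```

Call:
apply_moves:
  rows:
    - [[12.7,-12.4,32.8],[-8.4,-39.4,-23]]
    - [[12.7,-12.4,32.8],[-8.4,-39.4,-23]]
    - [[12.7,-12.4,32.8],[-8.4,-39.4,-23]]
    - [[12.7,-12.4,32.8],[-8.4,-39.4,-23]]
    - [[12.7,-12.4,32.8],[-8.4,-39.4,-23]]
    - [[12.7,-12.4,32.8],[-8.4,-39.4,-23]]
    - [[12.7,-12.4,32.8],[-8.4,-39.4,-23]]
    - [[12.7,-12.4,32.8],[-8.4,-39.4,-23]]
    - [[12.7,-12.4,32.8],[-8.4,-39.4,-23]]
    - [[12.7,-12.4,32.8],[-8.4,-39.4,-23]]
  gripper: 0.4

```text
clock: 5.3
tcp_pos: [0.6266, 0.1921, 0.0714]
ee_rot: [0.919, 0.195, -0.335, 0.071]
contact_force: [0.0, 0.1, 0.5]
gripper_width: 0.0615
gripper_force: 0.0
```

```bash
python3 plan.py A grasp; python3 look.py wA
```

```text
[0.627 0.192 0.071] [0.043 0.15  0.534] 0.061475935973187235 tcp [0.58  0.171 0.01 ] place [0.489 0.18  0.024]
[ 0.   -0.01  0.01] [ 0.   0.1 -0. ]
[ 0.01 -0.01  8.01] [ 0.   0.1 -0. ]
5.3 [0.627 0.192 0.071] 60.12083656679464 315.76859205423864 240.71916670392145
[[ 0.001 -0.969 -0.246  0.068]
 [ 1.     0.001 -0.001 -0.   ]
 [ 0.001 -0.246  0.969 -0.162]
 [ 0.     0.     0.     1.   ]]
bottle1 [(0.86, [151.0, 609.0], [0.709, 0.091]), (0.81, [238.0, 315.0], [0.599, 0.181]), (0.69, [289.0, 477.0], [0.59, 0.059]), (0.69, [302.0, 580.0], [0.605, -0.021]), (0.5, [320.0, 636.0], [0.602, -0.087])]
standing1 []
stop []
open_shoe []
closed_shoe []
detent []
```

View pics/wA.png

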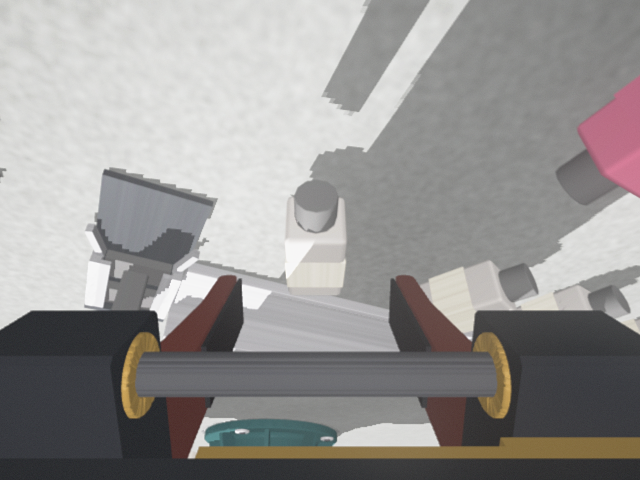

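Bottle A, the white one, is centred between the fingers: its cap is at (205,315) and its body spans columns 287–346, aligned with the tool axis. The pink bottle sits off to the side at (150,610), so the choice and pose are right. I'll advance.

Call:
apply_moves:
  rows:
    - [[0,0,4],[0,0,0]]
    - [[0,0,8],[0,0,0]]
    - [[0,0,8],[0,0,0]]
    - [[0,0,8],[0,0,0]]

```text
clock: 6.05
tcp_pos: [0.5799, 0.1714, 0.0109]
ee_rot: [0.919, 0.195, -0.335, 0.071]
contact_force: [0.9, 0.4, 0.3]
gripper_width: 0.0611
gripper_force: 0.0
```

Call:
apply_moves:
  rows:
    - [[0,0,0],[0,0,0]]
    - [[0,0,0],[0,0,0]]
    - [[0,0,0],[0,0,0]]
    - [[0,0,0],[0,0,0]]
    - [[0,0,0],[0,0,0]]
    - [[0,0,0],[0,0,0]]
  gripper: -1
  squeeze: 20

```text
clock: 6.65
tcp_pos: [0.5804, 0.1717, 0.0104]
ee_rot: [0.919, 0.195, -0.334, 0.071]
contact_force: [1.6, 0.2, 2.4]
gripper_width: 0.0317
gripper_force: 20.0
```

```bash
python3 plan.py A place
```

```text
[0.58  0.172 0.01 ] [1.62  0.247 2.443] 0.031718147454351656 tcp [0.58  0.171 0.01 ] place [0.489 0.18  0.024]
[-7.1   0.01 -8.35] [ 0.  -0.1 -0. ]
[-11.51  -4.45  -1.25] [-2.6 88.2 29.4]
```

Call:
apply_moves:
  rows:
    - [[-3,0,-3.5],[0,0,0]]
    - [[-7,0,-8.4],[0,0,0]]
    - [[-14,-4.4,-4.3],[-2.6,88.2,29.4]]
    - [[-14,-4.4,-4.3],[-2.6,88.2,29.4]]
    - [[-14,-4.4,-4.3],[-2.6,88.2,29.4]]
    - [[-14,-4.4,-4.3],[-2.6,88.2,29.4]]
    - [[-14,-4.4,-4.3],[-2.6,88.2,29.4]]
    - [[-14,-4.4,-4.3],[-2.6,88.2,29.4]]
    - [[-14,-4.4,-4.3],[-2.6,88.2,29.4]]
    - [[-14,-4.4,-4.3],[-2.6,88.2,29.4]]

```text
clock: 7.65
tcp_pos: [0.4885, 0.1757, 0.1331]
ee_rot: [0.976, 0.045, 0.211, 0.035]
contact_force: [0.8, -2.0, -0.9]
gripper_width: 0.0318
gripper_force: 20.0
```

```bash
python3 plan.py A place;python3 plan.py A down; python3 -c "
from h import *
s=ctrl.read_state();print(s['q'],s['gripper_width'])"
```

```text
[0.489 0.176 0.133] [ 0.8   -1.981 -0.937] 0.03175879198937975 tcp [0.58  0.171 0.01 ] place [0.489 0.18  0.024]
[7.68 1.   4.98] [  2.3 -62.6 -21.3]
[-1.53 -0.74  3.57] [-0.2 25.5  8.5]
[0.489 0.176 0.133] [ 0.8   -1.981 -0.937] 0.03175879198937975 tcp [0.58  0.171 0.01 ] place [0.489 0.18  0.024]
[-3.98 -1.26  9.02] [-0.2 25.5  8.5]
[-4.34 -1.34  9.84] [-0.2 25.5  8.5]
[ 0.35   0.234  2.101 -0.441  0.455  2.191] 0.03175879198937975
```

Call:
apply_moves:
  rows:
    - [[-1.5,-0.7,3.6],[-0.2,25.5,8.5]]
    - [[-1.5,-0.7,3.6],[-0.2,25.5,8.5]]
    - [[-1.5,-0.7,3.6],[-0.2,25.5,8.5]]
    - [[-1.5,-0.7,3.6],[-0.2,25.5,8.5]]
    - [[-1.5,-0.7,3.6],[-0.2,25.5,8.5]]
    - [[-1.5,-0.7,3.6],[-0.2,25.5,8.5]]

```text
clock: 8.25
tcp_pos: [0.4934, 0.2056, 0.1813]
ee_rot: [0.948, -0.04, 0.316, 0.009]
contact_force: [0.5, 0.7, -1.3]
gripper_width: 0.0317
gripper_force: 20.0
```

```bash
python3 plan.py A down; python3 -c "
from h import *
s=ctrl.read_state();print(s['q'],s['gripper_width'])"
```

```text
[0.493 0.206 0.181] [ 0.463  0.674 -1.303] 0.03166969184727746 tcp [0.58  0.171 0.01 ] place [0.489 0.18  0.024]
[-9.02  2.74 11.65] [ 1.1 13.2 -1.9]
[-9.56  2.75 12.37] [ 1.1 13.2 -1.9]
[ 0.496  0.173  2.166 -0.962  0.403  2.979] 0.03166969184727746
```

```bash
cat > kin.py <<'E'
from h import *
D=[([-1.394,.359,1.51,0,1.272,-.115],[.173,-.575,.223],[.989,.145,0,-.001]),([.35,.234,2.101,-.441,.455,2.191],[.4885,.1757,.1331],[.976,.045,.211,.035]),([.496,.173,2.166,-.962,.403,2.979],[.4934,.2056,.1813],[.948,-.04,.316,.009])]
A=[];b=[]
for q,p,o in D:
    t=R.from_quat(o).apply([0,0,1]); c,s=np.cos(q[0]),np.sin(q[0])
    tr=t[0]*c+t[1]*s; r=p[0]*c+p[1]*s; f12=q[1]+q[2]
    A+=[[0,1,np.sin(q[1]),np.sin(f12),tr],[1,0,np.cos(q[1]),np.cos(f12),t[2]]];b+=[r,p[2]]
    print('side',-p[0]*s+p[1]*c, -t[0]*s+t[1]*c)
x,res,rk,sv=np.linalg.lstsq(np.array(A),np.array(b),rcond=None)
print('h,a1,L2,L3,d6',x,res,rk,sv, np.array(A)@x-b)
E
python3 kin.py
```

```text
side 0.06917418058829897 6.24579444046752e-05
side -0.0024577932947034975 -0.1885839511394921
side -0.05399086624553476 -0.32195665588904965
h,a1,L2,L3,d6 [-0.129 -0.103  0.895  0.401  0.366] [0.] 5 [3.112 2.223 0.469 0.13  0.033] [-0.003  0.002  0.011 -0.002 -0.008 -0.   ]
```

```bash
cat >> kin.py <<'E'
s=ctrl.read_state();print(s['q'],s['tcp_pos'],s['ee_rot'],s['clock'])
A=np.array(A);b=np.array(b)
for d in (.36,.37,.38,.39):
    y=b-A[:,4]*d; x,res,_,_=np.linalg.lstsq(A[:,[0,2,3]],y,rcond=None); print(d,x,res,A[:,[0,2,3]]@x-y)
E
python3 kin.py | tail -5
```

```text
[ 0.496  0.173  2.166 -0.962  0.403  2.979] [0.493 0.206 0.181] [ 0.948 -0.04   0.316  0.009] 8.25
0.36 [-0.014  0.729  0.332] [0.002] [-0.024 -0.011  0.024  0.006  0.014  0.005]
0.37 [-0.006  0.729  0.329] [0.002] [-0.027 -0.013  0.025  0.006  0.017  0.006]
0.38 [0.002 0.729 0.326] [0.002] [-0.03  -0.015  0.027  0.007  0.02   0.008]
0.39 [0.009 0.729 0.323] [0.003] [-0.032 -0.016  0.029  0.007  0.023  0.009]
```

```bash
cat > log.py <<'E'
import json
from h import *
s=ctrl.read_state()
open('log.jsonl','a').write(json.dumps([list(map(float,s['q'])),list(map(float,s['tcp_pos'])),list(map(float,s['ee_rot']))])+'\n')
e=(R.from_quat(s['ee_rot'])*R.from_euler('x',180,degrees=True)).as_euler('ZYX',degrees=True)
print('clock',s['clock'],'q',np.array(s['q']),'yaw,lean',e,'w',s['gripper_width'],'F',s['contact_force'])
E
python3 log.py; python3 - <<'E'
from h import *
go([.49,.19,.16],Rt(12,-10)); go([.485,.18,.13],Rt(12,-30))
E
```

```text
clock 8.25 q [ 0.496  0.173  2.166 -0.962  0.403  2.979] yaw,lean [ -5.081 -36.832   0.599] w 0.03166969184727746 F [ 0.463  0.674 -1.303]
[-1.44  1.61  1.57] [  6.3 -26.7 -15.7]
[-3.57  2.67  3.71] [  8.8  -6.9 -14.2]
```

Call:
apply_moves:
  rows:
    - [[-1.4,1.6,1.6],[6.3,-26.7,-15.7]]
    - [[-1.4,1.6,1.6],[6.3,-26.7,-15.7]]
    - [[-1.4,1.6,1.6],[6.3,-26.7,-15.7]]
    - [[-1.4,1.6,1.6],[6.3,-26.7,-15.7]]
    - [[-1.4,1.6,1.6],[6.3,-26.7,-15.7]]

```text
clock: 8.75
tcp_pos: [0.4895, 0.1867, 0.1585]
ee_rot: [0.986, 0.055, 0.155, 0.01]
contact_force: [-0.1, -0.3, -1.0]
gripper_width: 0.0319
gripper_force: 20.0
```

```bash
python3 log.py; python3 - <<'E'
from h import *
go([.485,.18,.11],Rt(12,-20));go([.485,.18,.11],Rt(12,-30)); go([.485,.18,.11],Rt(12,-40))
E
```

```text
clock 8.75 q [ 0.302  0.204  1.988 -0.155  0.657  1.87 ] yaw,lean [  6.701 -17.777  -2.237] w 0.03192130555637407 F [-0.058 -0.26  -1.013]
[-1.98  0.44  4.48] [ 4.   2.3 -5. ]
[-1.98  0.44  4.48] [ 4.4 12.3 -4.6]
[-1.98  0.44  4.48] [ 4.8 22.3 -4.2]
```

Call:
apply_moves:
  rows:
    - [[-2,0.4,4.5],[4,2.3,-5]]
    - [[-2,0.4,4.5],[4.4,12.3,-4.6]]
    - [[-2,0.4,4.5],[4.4,12.3,-4.6]]
    - [[-2,0.4,4.5],[4.4,12.3,-4.6]]
    - [[-2,0.4,4.5],[4.4,12.3,-4.6]]

```text
clock: 9.25
tcp_pos: [0.4906, 0.1828, 0.1252]
ee_rot: [0.963, 0.099, 0.251, -0.024]
contact_force: [0.0, 0.2, -1.1]
gripper_width: 0.0319
gripper_force: 20.0
```

```bash
python3 log.py
```

```text
clock 9.25 q [ 0.239  0.23   2.208 -0.103  0.196  1.701] yaw,lean [ 11.845 -29.152  -0.241] w 0.031857118704290165 F [ 0.034  0.171 -1.107]
```

Call:
apply_moves:
  rows:
    - [[0,0,0],[0,10,0]]
    - [[0,0,0],[0,10,0]]
    - [[0,0,0],[0,10,0]]
    - [[0,0,0],[0,10,0]]
    - [[0,0,0],[0,10,0]]

```text
clock: 9.75
tcp_pos: [0.4883, 0.2075, 0.1644]
ee_rot: [0.946, 0.087, 0.313, -0.007]
contact_force: [1.6, -2.3, -0.4]
gripper_width: 0.0318
gripper_force: 20.0
```

```bash
python3 log.py; cat > fit.py <<'E'
import json
from h import *
from scipy.optimize import least_squares
D=[json.loads(l) for l in open('log.jsonl')]+[([-1.394,.359,1.51,0,1.272,-.115],[.173,-.575,.223],[.989,.145,0,-.001]),([.35,.234,2.101,-.441,.455,2.191],[.4885,.1757,.1331],[.976,.045,.211,.035])]
rx=lambda a:R.from_euler('x',a);ry=lambda a:R.from_euler('y',a);rz=lambda a:R.from_euler('z',a)
def fk(q,P):
    h,a1,L2,L3,d6,e,sd,g=P
    r1=rz(q[0]);r2=r1*ry(q[1]);r3=r2*ry(q[2]);r4=r3*rz(q[3]);r5=r4*ry(q[4]);r6=r5*rz(q[5]+g)
    p=r1.apply([a1,sd,h])+r2.apply([0,0,L2])+r3.apply([e,0,L3])+r6.apply([0,0,d6])
    return p,r6
def res(P):
    o=[]
    for q,p,r in D:
        a,b=fk(q,P);o+=list(a-np.array(p))+list(.3*(R.from_quat(r).inv()*b).as_rotvec())
    return np.array(o)
if __name__=='__main__':
    best=min((least_squares(res,[.35,0,.4,.4,.38,0,.07,g]) for g in (0,1.57,3.14,-1.57)),key=lambda s:s.cost)
    print(best.x,np.abs(best.fun).reshape(-1,6).max(1),best.cost)
    np.save('P.npy',best.x)
E
python3 fit.py
```

```text
clock 9.75 q [ 0.387  0.174  2.236 -0.964  0.196  2.677] yaw,lean [ 11.49  -36.414  -2.912] w 0.031778988546301845 F [ 1.633 -2.268 -0.442]
[ 0.269 -0.001  0.611  0.435  0.382  0.113  0.069  1.571] [0.    0.    0.    0.    0.001 0.   ] 5.488480760780945e-07
```

```bash
cat > ik.py <<'E'
from fit import *
P=np.load('P.npy'); lo=np.array([-2.97,-1.01,.21,-.96,.2,-2.98])+.02;hi=np.array([2.97,2.36,2.38,4.11,2.71,2.98])-.02
def ik(pos,rot,seeds=None):
    az=np.arctan2(pos[1],pos[0])
    best=None
    for s in (seeds if seeds is not None else [[az-.13,.3,2,0,.6,1.5],[az-.13,.5,1.5,0,1,1.5],[az-.13,.3,2,2.9,.4,-1.5],[az-.13,.3,2,1.5,.4,0],[az-.13,.3,2,0,.6,-1.5]]):
        def fu(q):
            a,b=fk(q,P); return np.r_[(a-pos)*3,(rot.inv()*b).as_rotvec()]
        r=least_squares(fu,np.clip(s,lo,hi),bounds=(lo,hi))
        if best is None or r.cost<best.cost: best=r
        if r.cost<1e-8: break
    return best.x,np.sqrt(2*best.cost)
E
cat > t.py <<'E'
from ik import *
for y in (.18,.115,.05,-.135):
    x=.464+.046*(y+.231)
    for lean in (-20,-25,-30,-35,-50,-60,-75,-90):
        o=[]
        for yaw in (-20,-10,0,10,20):
            ok=1
            for dz in (0,.07):
                rot=Rt(yaw,lean); g=np.array([x,y,.036+dz])+rot.apply([0,0,.019])
                q,e=ik(g,rot); ok&=e<2e-3
            o.append((yaw,int(ok),round(q[3],1)))
        print(y,lean,o)
E
time python3 t.py
```

```text
0.18 -20 [(-20, 1, np.float64(-0.5)), (-10, 1, np.float64(-0.4)), (0, 0, np.float64(-0.3)), (10, 0, np.float64(-0.1)), (20, 0, np.float64(0.2))]
0.18 -25 [(-20, 0, np.float64(-0.7)), (-10, 0, np.float64(-0.7)), (0, 0, np.float64(-0.5)), (10, 0, np.float64(-0.1)), (20, 0, np.float64(0.3))]
0.18 -30 [(-20, 0, np.float64(-0.7)), (-10, 0, np.float64(-0.9)), (0, 0, np.float64(-0.9)), (10, 0, np.float64(-0.3)), (20, 0, np.float64(0.7))]
0.18 -35 [(-20, 0, np.float64(-0.9)), (-10, 0, np.float64(4.1)), (0, 0, np.float64(4.1)), (10, 0, np.float64(3.4)), (20, 0, np.float64(2.5))]
0.18 -50 [(-20, 0, np.float64(4.1)), (-10, 0, np.float64(4.1)), (0, 0, np.float64(3.9)), (10, 0, np.float64(3.5)), (20, 0, np.float64(2.8))]
0.18 -60 [(-20, 0, np.float64(4.1)), (-10, 0, np.float64(4.1)), (0, 0, np.float64(4.0)), (10, 0, np.float64(3.7)), (20, 0, np.float64(2.9))]
0.18 -75 [(-20, 0, np.float64(4.1)), (-10, 0, np.float64(4.1)), (0, 0, np.float64(4.1)), (10, 0, np.float64(3.9)), (20, 0, np.float64(2.9))]
0.18 -90 [(-20, 0, np.float64(4.1)), (-10, 0, np.float64(4.1)), (0, 0, np.float64(4.1)), (10, 0, np.
[... 2806 characters left out ...]
4(1.9)), (0, 0, np.float64(1.7)), (10, 0, np.float64(1.4)), (20, 1, np.float64(1.2))]
-0.135 -50 [(-20, 0, np.float64(3.1)), (-10, 0, np.float64(2.1)), (0, 0, np.float64(1.8)), (10, 0, np.float64(1.6)), (20, 0, np.float64(1.5))]
-0.135 -60 [(-20, 0, np.float64(3.4)), (-10, 0, np.float64(2.1)), (0, 0, np.float64(1.8)), (10, 0, np.float64(1.6)), (20, 0, np.float64(1.5))]
-0.135 -75 [(-20, 0, np.float64(3.9)), (-10, 0, np.float64(1.9)), (0, 0, np.float64(1.7)), (10, 0, np.float64(1.6)), (20, 0, np.float64(1.5))]
-0.135 -90 [(-20, 0, np.float64(3.6)), (-10, 0, np.float64(1.7)), (0, 0, np.float64(1.6)), (10, 0, np.float64(1.5)), (20, 1, np.float64(1.5))]
real	0m16.157s
user	0m16.679s
sys	0m0.084s
```

```bash
python3 plan.py A place | tail -2 | head -1; python3 - <<'E'
from h import *
# back to the old grasp pose of A
import subprocess
E
cat > plan2.py <<'E'
import sys
from h import *
B={'A':((.588,.175),24),'B':((.572,.055),-24.5),'C':((.575,-.034),-10.5),'D':((.569,-.134),-19)}
PL={'A':(.18,-15),'B':(.115,-20),'C':(.05,20),'D':(-.135,10)}
LEAN=60; PLEAN=-20; ZT=.0115; D=.040; up=np.array([0,0,1.])
def poses(k,yp=None,LEAN=LEAN,PLEAN=PLEAN,D=D,dx=.004):
    (c,yaw)=B[k]; ax=R.from_euler('z',yaw,degrees=True); a=ax.apply([1,0,0])
    base=np.array([*c,.016])-.029*a; Rg=Rt(yaw,LEAN); tz=Rg.apply([0,0,1])
    gp=base+D*a; gp[2]=ZT-.019*tz[2]; tcp=gp+.019*tz
    y,py=yp or PL[k]; Rp=Rt(py,PLEAN); Q=Rp*Rg.inv()
    tgt=np.array([.464+.046*(y+.231)+dx,y,.004+.016*np.sin(np.radians(90+PLEAN-LEAN))])
    return tcp,Rg,tz,tgt+Q.apply(tcp-base),Rp
if __name__=='__main__':
    k,stage=sys.argv[1:3]; tcp,Rg,tz,tp,Rp=poses(k)
    s=ctrl.read_state(); print(np.array(s['tcp_pos']),s['contact_force'],s['gripper_width'],'tcp',tcp,'place',tp)
    if stage=='grasp': go(tcp-.08*tz+.03*up,Rg,s); go(tcp,Rg,s)
    if stage=='place': go(tcp+.10*up,Rg,s); go(tp+.08*up,Rp,s)
    if stage=='down': go(tp+.01*up,Rp,s); go(tp+.002*up,Rp,s)
E
cat > t2.py <<'E'
from ik import *; import plan2
for k in 'ABCD':
    tcp,Rg,tz,tp,Rp=plan2.poses(k)
    for n,p,r in [('pre',tcp-.08*tz+.03*plan2.up,Rg),('g',tcp,Rg)]: q,e=ik(p,r);print(k,n,p,q,round(e,4))
    for y in ([.17,.18,.19],[.1,.115,.125],[.04,.05,.06],[-.135,-.125,-.145])['ABCD'.index(k)]:
      for l in (-15,-20,-25):
        o=[]
        for yaw in range(-30,31,10):
            _,_,_,tp,Rp=plan2.poses(k,(y,yaw),75+0*l if l==-15 else 60,l) if 0 else plan2.poses(k,(y,yaw),60,l)
            o.append(tuple(round(1e3*ik(tp+dz*plan2.up,Rp)[1]) for dz in (0,.08)))
        print(k,y,l,o)
E
python3 t2.py; python3 - <<'E'
from h import *
R0=Rt(24,40); go([.580,.171,.12],R0); go([.580,.171,.011],R0)
E
```

```text
[3.98 4.93 8.71] [  2.  -75.7 -15.4]
A pre [0.646 0.201 0.082] [ 0.271  1.291  0.402 -0.209  2.48   1.331] 0.0
A g [0.583 0.173 0.011] [ 0.26   1.232  0.728 -0.172  2.216  1.387] 0.0
A 0.17 -15 [(0, 0), (0, 0), (0, 0), (0, 0), (0, 0), (0, 0), (0, 0)]
A 0.17 -20 [(20, 0), (0, 0), (0, 0), (0, 0), (14, 0), (8, 0), (0, 0)]
A 0.17 -25 [(0, 29), (55, 0), (25, 0), (53, 0), (89, 0), (77, 0), (17, 0)]
A 0.18 -15 [(0, 0), (0, 0), (0, 0), (0, 0), (0, 0), (0, 0), (0, 0)]
A 0.18 -20 [(24, 0), (0, 0), (0, 0), (0, 0), (11, 0), (7, 0), (0, 0)]
A 0.18 -25 [(0, 35), (57, 0), (25, 0), (45, 0), (86, 0), (79, 0), (23, 0)]
A 0.19 -15 [(0, 0), (0, 0), (0, 0), (0, 0), (0, 0), (0, 0), (0, 0)]
A 0.19 -20 [(27, 0), (0, 0), (0, 0), (0, 0), (7, 0), (6, 0), (0, 0)]
A 0.19 -25 [(0, 40), (59, 0), (25, 0), (38, 0), (82, 0), (80, 0), (29, 0)]
B pre [0.63  0.029 0.082] [-0.19   1.154  0.736  0.269  2.268  1.866] 0.0
B g [0.567 0.057 0.011] [-0.171  1.141  0.97   0.25   2.05   1.818] 0.0
B 0.1 -15 [(0, 0), (0, 0), (0, 0), (0, 0), (0, 0), (0, 0), (0, 0)]
B 0.1 -20 [(0, 0), (0, 0), (3, 0), (26, 0), (25, 0), (1, 0), (0, 0
[... 1468 characters left out ...]
(0, 0), (0, 0), (0, 0), (0, 0), (0, 0), (0, 0)]
D -0.135 -20 [(24, 0), (29, 0), (9, 0), (0, 0), (0, 0), (0, 0), (0, 0)]
D -0.135 -25 [(71, 0), (67, 0), (45, 0), (0, 0), (0, 0), (0, 0), (0, 0)]
D -0.125 -15 [(0, 0), (0, 0), (0, 0), (0, 0), (0, 0), (0, 0), (0, 0)]
D -0.125 -20 [(23, 0), (31, 0), (14, 0), (0, 0), (0, 0), (0, 0), (0, 0)]
D -0.125 -25 [(69, 0), (67, 0), (48, 0), (0, 0), (0, 0), (0, 0), (0, 0)]
D -0.145 -15 [(0, 0), (0, 0), (0, 0), (0, 0), (0, 0), (0, 0), (0, 0)]
D -0.145 -20 [(24, 0), (27, 0), (5, 0), (0, 0), (0, 0), (0, 0), (0, 0)]
D -0.145 -25 [(73, 0), (67, 0), (40, 0), (0, 0), (0, 0), (0, 0), (0, 0)]
[4.01 4.96 8.74] [  2.  -75.7 -15.4]
[-2.46  4.52 17.5 ] [  2.  -75.7 -15.4]
```

Call:
apply_moves:
  rows:
    - [[4,5,8.7],[2,-75.7,-15.4]]
    - [[4,5,8.7],[2,-75.7,-15.4]]
    - [[4,5,8.7],[2,-75.7,-15.4]]
    - [[4,5,8.7],[2,-75.7,-15.4]]
    - [[4,5,8.7],[2,-75.7,-15.4]]
    - [[4,5,8.7],[2,-75.7,-15.4]]
    - [[4,5,8.7],[2,-75.7,-15.4]]
    - [[4,5,8.7],[2,-75.7,-15.4]]
    - [[4,5,8.7],[2,-75.7,-15.4]]
    - [[4,5,8.7],[2,-75.7,-15.4]]

```text
clock: 10.75
tcp_pos: [0.5811, 0.1697, 0.1196]
ee_rot: [0.944, 0.186, -0.263, 0.07]
contact_force: [0.3, 0.7, -0.3]
gripper_width: 0.0322
gripper_force: 20.0
```

```bash
sed -i 's/^LEAN=60/LEAN=62/' plan2.py; python3 log.py; python3 - <<'E'
from h import *
R0=Rt(24,40); go([.580,.171,.011],R0)
E
```

```text
clock 10.75 q [ 0.24   0.784  1.138 -0.113  1.759  1.431] yaw,lean [21.659 31.513 -2.246] w 0.032216905987909994 F [ 0.268  0.678 -0.333]
[ 5.63 -0.53  9.27] [ 0.9 -8.4 -2.1]
```

Call:
apply_moves:
  rows:
    - [[0,0,0],[0.9,-8.4,-2.1]]
    - [[0,0,0],[0.9,-8.4,-2.1]]
    - [[4,-0.4,7],[0.9,-8.4,-2.1]]
    - [[5.6,-0.5,9.3],[0.9,-8.4,-2.1]]
    - [[5.6,-0.5,9.3],[0.9,-8.4,-2.1]]
    - [[5.6,-0.5,9.3],[0.9,-8.4,-2.1]]

```text
clock: 11.35
tcp_pos: [0.5769, 0.1697, 0.0096]
ee_rot: [0.92, 0.195, -0.333, 0.071]
contact_force: [-0.4, -0.6, -0.4]
gripper_width: 0.0319
gripper_force: 20.0
```

Call:
apply_moves:
  rows:
    - [[0,0,0],[0,0,0]]
    - [[0,0,0],[0,0,0]]
    - [[0,0,0],[0,0,0]]
    - [[0,0,-3],[0,0,0]]
    - [[0,0,-7],[0,0,0]]
    - [[0,0,-9],[0,0,0]]
    - [[0,0,-9],[0,0,0]]
  gripper: 0.4

```text
clock: 12.05
tcp_pos: [0.6325, 0.1938, 0.0813]
ee_rot: [0.921, 0.195, -0.331, 0.071]
contact_force: [0.6, -0.2, -0.7]
gripper_width: 0.0613
gripper_force: 0.0
```

```bash
python3 plan2.py A grasp
```

```text
[0.633 0.194 0.081] [ 0.629 -0.18  -0.717] 0.061277474932035454 tcp [0.583 0.173 0.012] place [0.494 0.178 0.029]
[ 1.42 -0.09 -0.88] [  0.  -22.4  -0.1]
[ 0.27 -0.1   8.83] [  0.  -22.4  -0.1]
```

Call:
apply_moves:
  rows:
    - [[1.4,-0.1,-0.9],[0,-22.4,-0.1]]
    - [[1.4,-0.1,-0.9],[0,-22.4,-0.1]]
    - [[1.4,-0.1,-0.9],[0,-22.4,-0.1]]
    - [[0.7,-0.1,4],[0,-22.4,-0.1]]
    - [[0.1,-0.1,9],[0,-22.4,-0.1]]
    - [[0.1,-0.1,9],[0,-22.4,-0.1]]
    - [[0.1,-0.1,9],[0,-22.4,-0.1]]

```text
clock: 12.75
tcp_pos: [0.5741, 0.1695, 0.0097]
ee_rot: [0.835, 0.178, -0.51, 0.108]
contact_force: [-2.8, -2.4, 3.9]
gripper_width: 0.0615
gripper_force: 2.1
```

Call:
apply_moves:
  rows:
    - [[0,0,0],[0,0,0]]
    - [[0,0,0],[0,0,0]]
    - [[0,0,0],[0,0,0]]
    - [[0,0,0],[0,0,0]]
    - [[0,0,0],[0,0,0]]
    - [[0,0,0],[0,0,0]]
  gripper: -1
  squeeze: 20

```text
clock: 13.35
tcp_pos: [0.5765, 0.1703, 0.0096]
ee_rot: [0.836, 0.178, -0.507, 0.108]
contact_force: [-0.3, -0.8, 5.0]
gripper_width: 0.0321
gripper_force: 24.5
```

```bash
sed -i "s/'A':((.588,.175)/'A':((.5855,.174)/" plan2.py; python3 log.py; python3 plan2.py A place
```

```text
clock 13.35 q [ 0.261  1.25   0.724 -0.179  2.245  1.384] yaw,lean [24.073 62.462  0.075] w 0.03212900459092046 F [-0.326 -0.786  5.04 ]
[0.576 0.17  0.01 ] [-0.326 -0.786  5.04 ] 0.03212900459092046 tcp [0.58  0.172 0.012] place [0.494 0.178 0.029]
[-8.85  0.02 -5.06] [-0.   0.5  0. ]
[-12.1   -4.06   1.8 ] [15.3 79.  39.6]
```

Call:
apply_moves:
  rows:
    - [[-4,0,-2.3],[0,0,0]]
    - [[-8.8,0,-5],[0,0,0]]
    - [[-12.1,-4.1,1.8],[15.3,79,39.6]]
    - [[-12.1,-4.1,1.8],[15.3,79,39.6]]
    - [[-12.1,-4.1,1.8],[15.3,79,39.6]]
    - [[-12.1,-4.1,1.8],[15.3,79,39.6]]
    - [[-12.1,-4.1,1.8],[15.3,79,39.6]]
    - [[-12.1,-4.1,1.8],[15.3,79,39.6]]
    - [[-12.1,-4.1,1.8],[15.3,79,39.6]]
    - [[-12.1,-4.1,1.8],[15.3,79,39.6]]

```text
clock: 14.35
tcp_pos: [0.4952, 0.1786, 0.1086]
ee_rot: [0.997, -0.054, 0.001, 0.046]
contact_force: [0.7, -0.8, -2.2]
gripper_width: 0.032
gripper_force: 20.0
```

```bash
python3 log.py; python3 plan2.py A place|tail -1;  python3 plan2.py A down
```

```text
clock 14.35 q [ 0.279  0.409  1.767 -0.105  0.996  2.015] yaw,lean [-6.146 -0.425 -5.256] w 0.03204206844377505 F [ 0.713 -0.79  -2.208]
[-0.08  0.07  0.01] [ 3.6 19.1  9.6]
[0.495 0.179 0.109] [ 0.713 -0.79  -2.208] 0.03204206844377505 tcp [0.58  0.172 0.012] place [0.494 0.178 0.029]
[-0.13 -0.57  6.98] [ 3.6 19.1  9.6]
[-0.13 -0.64  7.77] [ 3.6 19.1  9.6]
```

Call:
apply_moves:
  rows:
    - [[-0.1,0,0],[3.6,19.1,9.6]]
    - [[-0.1,0,0],[3.6,19.1,9.6]]
    - [[-0.1,0,0],[3.6,19.1,9.6]]
    - [[-0.1,-0.3,4],[3.6,19.1,9.6]]
    - [[-0.1,-0.5,6.5],[3.6,19.1,9.6]]
    - [[-0.1,-0.6,7],[3.6,19.1,9.6]]
    - [[-0.1,-0.6,7],[3.6,19.1,9.6]]

```text
clock: 15.05
tcp_pos: [0.4927, 0.1779, 0.0369]
ee_rot: [0.977, -0.126, 0.167, 0.025]
contact_force: [-0.2, 0.5, -0.7]
gripper_width: 0.032
gripper_force: 20.0
```

```bash
python3 log.py;  python3 plan2.py A down; python3 -c "
from h import *
p=eyes.camera('scene');cv2.imwrite('pics/s1.png',cv2.cvtColor(cv2.resize(p['img'][180:300,300:500],None,fx=4,fy=4,interpolation=cv2.INTER_CUBIC),cv2.COLOR_RGB2BGR))"
```

```text
clock 15.05 q [ 0.358  0.451  2.084 -0.556  0.383  2.681] yaw,lean [-14.663 -19.459  -0.352] w 0.031966757358334 F [-0.165  0.525 -0.659]
[0.493 0.178 0.037] [-0.165  0.525 -0.659] 0.031966757358334 tcp [0.58  0.172 0.012] place [0.494 0.178 0.029]
[ 0.21 -0.05 -0.11] [0.2 0.5 0.3]
[-0.06 -0.06  0.64] [0.2 0.5 0.3]
```

View pics/s1.png

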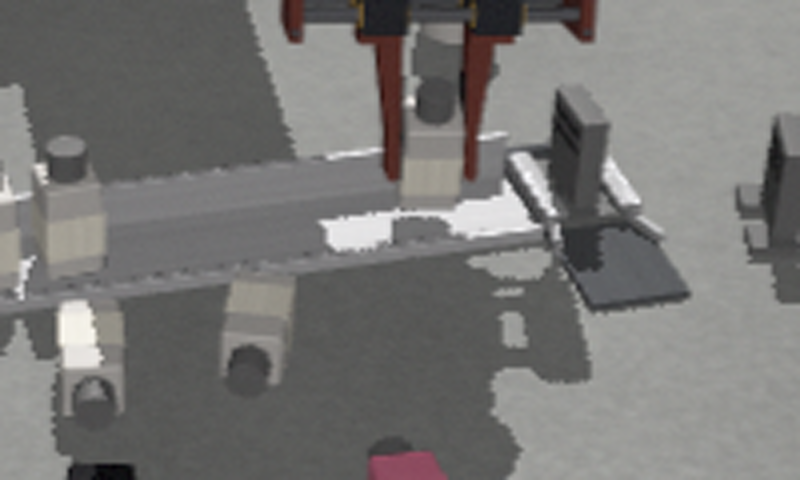

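The crop shows bottle A at (430,150), nearly upright in the fingers just above the lane floor, with the neighbouring things untouched. I'll lower it gently.

Call:
apply_moves:
  rows:
    - [[-0.1,0,0.4],[0,0,0]]
    - [[-0.2,0,0.7],[0,0,0]]
    - [[-0.2,0,0.7],[0,0,0]]
  squeeze: 6

```text
clock: 15.4
tcp_pos: [0.4943, 0.178, 0.0307]
ee_rot: [0.977, -0.127, 0.169, 0.024]
contact_force: [-0.3, -0.3, 0.8]
gripper_width: 0.032
gripper_force: 6.0
```

Call:
apply_moves:
  rows:
    - [[-0.1,0,0.3],[0,0,0]]
    - [[-0.1,0,0.3],[0,0,0]]
    - [[-0.1,0,0.3],[0,0,0]]
  squeeze: 4

```text
clock: 15.7
tcp_pos: [0.4939, 0.1778, 0.0272]
ee_rot: [0.977, -0.126, 0.168, 0.024]
contact_force: [0.5, -0.2, -0.4]
gripper_width: 0.0318
gripper_force: 4.0
```

Call:
apply_moves:
  rows:
    - [[-0.1,0,0.3],[0,0,0]]
    - [[-0.1,0,0.3],[0,0,0]]
    - [[-0.1,0,0.3],[0,0,0]]

```text
clock: 16.0
tcp_pos: [0.4939, 0.1778, 0.0239]
ee_rot: [0.977, -0.126, 0.168, 0.024]
contact_force: [0.9, -0.4, -1.0]
gripper_width: 0.0321
gripper_force: 4.0
```

Call:
apply_moves:
  rows:
    - [[-0.1,0,0.2],[0,0,0]]
    - [[-0.1,0,0.2],[0,0,0]]
    - [[-0.1,0,0.2],[0,0,0]]

```text
clock: 16.3
tcp_pos: [0.4938, 0.1779, 0.0219]
ee_rot: [0.977, -0.126, 0.168, 0.024]
contact_force: [-1.3, -0.8, 2.9]
gripper_width: 0.0317
gripper_force: 4.0
```

Call:
apply_moves:
  rows:
    - [[-0.1,0,0.3],[0,0,0]]
    - [[-0.1,0,0.3],[0,0,0]]
    - [[-0.1,0,0.3],[0,0,0]]

```text
clock: 16.6
tcp_pos: [0.4938, 0.1779, 0.0187]
ee_rot: [0.977, -0.126, 0.168, 0.024]
contact_force: [-1.2, -0.5, 1.9]
gripper_width: 0.032
gripper_force: 4.0
```

Call:
apply_moves:
  rows:
    - [[0,0,0],[0,0,0]]
    - [[0,0,0],[0,0,0]]
    - [[0,0,0],[0,0,0]]
    - [[0,0,0],[0,0,0]]
    - [[0,0,-3],[0,0,0]]
    - [[0,0,-7],[0,0,0]]
    - [[0,0,-12],[0,0,0]]
    - [[0,0,-14],[0,0,0]]
  gripper: 0.2

```text
clock: 17.4
tcp_pos: [0.4486, 0.1914, 0.154]
ee_rot: [0.977, -0.126, 0.17, 0.023]
contact_force: [1.0, 0.3, 0.2]
gripper_width: 0.0528
gripper_force: 0.0
```

```bash
python3 log.py; python3 plan2.py B grasp; python3 -c "
from h import *
p=eyes.camera('scene');cv2.imwrite('pics/s2.png',cv2.cvtColor(cv2.resize(p['img'][180:300,300:500],None,fx=4,fy=4,interpolation=cv2.INTER_CUBIC),cv2.COLOR_RGB2BGR))"
```

```text
clock 17.4 q [ 0.431  0.188  2.041 -0.352  0.675  2.509] yaw,lean [-14.727 -19.709  -0.107] w 0.052844965995411206 F [0.961 0.303 0.204]
[0.449 0.191 0.154] [0.961 0.303 0.204] 0.052844965995411206 tcp [0.567 0.057 0.012] place [0.491 0.112 0.029]
[17.99 11.13 14.42] [  3.9 -81.5   9.9]
[ 9.16  9.93 18.43] [  3.9 -81.5   9.9]
```

View pics/s2.png

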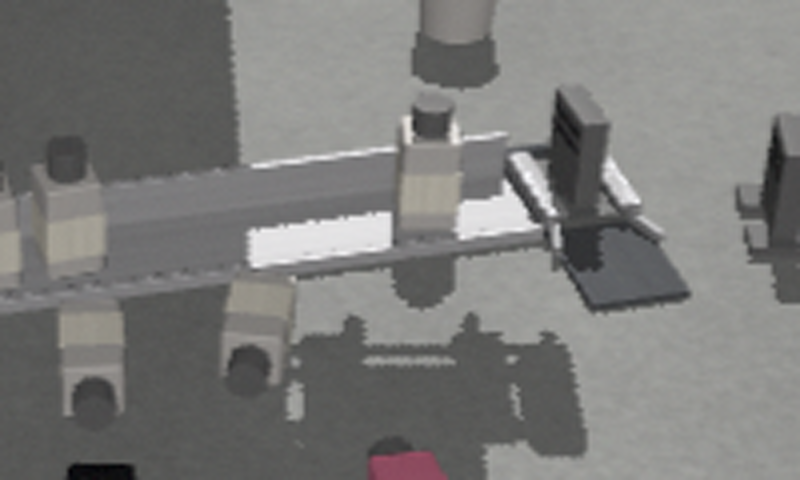

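Bottle A stands upright in the lane at crop (430,190), i.e. scene (227,407), and nothing around it has moved. Next is B.

Call:
apply_moves:
  rows:
    - [[8,4,2],[0,0,0]]
    - [[18,11.1,12],[3.9,-81.5,9.9]]
    - [[18,11.1,12],[3.9,-81.5,9.9]]
    - [[18,11.1,12],[3.9,-81.5,9.9]]
    - [[18,11.1,12],[3.9,-81.5,9.9]]
    - [[18,11.1,12],[3.9,-81.5,9.9]]
    - [[18,11.1,12],[3.9,-81.5,9.9]]
    - [[18,11.1,12],[3.9,-81.5,9.9]]
    - [[18,11.1,14.4],[3.9,-81.5,9.9]]
    - [[18,11.1,14.4],[3.9,-81.5,9.9]]
  gripper: 0.4

```text
clock: 18.45
tcp_pos: [0.6307, 0.0263, 0.0724]
ee_rot: [0.866, -0.183, -0.456, -0.098]
contact_force: [0.2, 0.8, -0.0]
gripper_width: 0.0617
gripper_force: 0.0
```

```bash
python3 log.py; python3 plan2.py B grasp; python3 look.py wB | grep bottle1
```

```text
clock 18.45 q [-0.185  1.114  0.792  0.236  2.18   1.838] yaw,lean [-23.693  55.575   0.285] w 0.06172968638818042 F [ 0.153  0.776 -0.033]
[0.631 0.026 0.072] [ 0.153  0.776 -0.033] 0.06172968638818042 tcp [0.567 0.057 0.012] place [0.491 0.112 0.029]
[-0.58 -0.18 -0.34] [ 0.4 -6.4  0.4]
[ 1.   -0.23  9.31] [ 0.4 -6.4  0.4]
bottle1 [(0.98, [186.0, 636.0], [0.567, -0.109]), (0.83, [226.0, 314.0], [0.582, 0.05]), (0.82, [47.0, 528.0], [0.68, -0.06]), (0.61, [201.0, 472.0], [0.581, -0.037]), (0.58, [272.0, 231.0], [0.518, 0.153]), (0.55, [93.0, 60.0], [0.721, 0.079])]
```

Call:
apply_moves:
  rows:
    - [[-0.6,-0.2,-0.3],[0.4,-6.4,0.4]]
    - [[0.2,-0.2,4.5],[0.4,-6.4,0.4]]
    - [[0.9,-0.2,9.1],[0.4,-6.4,0.4]]
    - [[0.9,-0.2,9.1],[0.4,-6.4,0.4]]
    - [[0.9,-0.2,9.1],[0.4,-6.4,0.4]]

```text
clock: 19.3
tcp_pos: [0.5693, 0.0576, 0.0198]
ee_rot: [0.841, -0.18, -0.498, -0.109]
contact_force: [-0.2, -0.2, 0.7]
gripper_width: 0.0619
gripper_force: 0.0
```

Call:
apply_moves:
  rows:
    - [[0,0,0],[0,0,0]]
    - [[0,0,0],[0,0,0]]
    - [[0,0,0],[0,0,0]]
    - [[0,0,0],[0,0,0]]
    - [[0,0,0],[0,0,0]]
    - [[0,0,0],[0,0,0]]
  gripper: -1
  squeeze: 20

```text
clock: 19.9
tcp_pos: [0.5685, 0.0571, 0.0167]
ee_rot: [0.84, -0.181, -0.5, -0.109]
contact_force: [2.6, -0.5, 3.9]
gripper_width: 0.0318
gripper_force: 20.0
```

```bash
python3 log.py; python3 plan2.py B place
```

```text
clock 19.9 q [-0.172  1.152  0.952  0.258  2.084  1.82 ] yaw,lean [-24.128  61.564   0.304] w 0.03177559135232388 F [ 2.573 -0.538  3.887]
[0.568 0.057 0.017] [ 2.573 -0.538  3.887] 0.03177559135232388 tcp [0.567 0.057 0.012] place [0.491 0.112 0.029]
[-8.42  0.02 -4.37] [ 0.  -0.4  0.2]
[-12.52  -1.86   3.83] [-1.8 81.5 -4.4]
```

Call:
apply_moves:
  rows:
    - [[-4,0,-2.2],[0,0,0]]
    - [[-8.4,0,-4.4],[0,0,0]]
    - [[-12.5,-1.9,2.5],[-1.8,81.5,-4.4]]
    - [[-12.5,-1.9,2.5],[-1.8,81.5,-4.4]]
    - [[-12.5,-1.9,2.5],[-1.8,81.5,-4.4]]
    - [[-12.5,-1.9,2.5],[-1.8,81.5,-4.4]]
    - [[-12.5,-1.9,2.5],[-1.8,81.5,-4.4]]
    - [[-12.5,-1.9,2.5],[-1.8,81.5,-4.4]]
    - [[-12.5,-1.9,3.8],[-1.8,81.5,-4.4]]
    - [[-12.5,-1.9,3.8],[-1.8,81.5,-4.4]]

```text
clock: 20.9
tcp_pos: [0.4896, 0.1131, 0.1087]
ee_rot: [0.982, -0.179, 0.064, 0.007]
contact_force: [0.3, -1.2, -1.8]
gripper_width: 0.0317
gripper_force: 20.0
```

```bash
python3 log.py; python3 plan2.py B place|tail -1;  python3 plan2.py B down
```

```text
clock 20.9 q [ 0.129  0.316  1.938 -0.075  0.772  2.111] yaw,lean [-20.659  -7.354   0.521] w 0.03174129701917928 F [ 0.294 -1.186 -1.822]
[0.17 0.02 0.03] [-0.4 12.6 -0.7]
[0.49  0.113 0.109] [ 0.294 -1.186 -1.822] 0.03174129701917928 tcp [0.567 0.057 0.012] place [0.491 0.112 0.029]
[-0.73  0.08  6.97] [-0.4 12.6 -0.7]
[-0.83  0.09  7.77] [-0.4 12.6 -0.7]
```

Call:
apply_moves:
  rows:
    - [[-0.2,0,0],[-0.4,12.6,-0.7]]
    - [[-0.2,0,0],[-0.4,12.6,-0.7]]
    - [[-0.6,0,3.5],[-0.4,12.6,-0.7]]
    - [[-1.1,0.1,6.5],[-0.4,12.6,-0.7]]
    - [[-1.1,0.1,7],[-0.4,12.6,-0.7]]
    - [[-1.1,0.1,7],[-0.4,12.6,-0.7]]

```text
clock: 21.5
tcp_pos: [0.4881, 0.1128, 0.0366]
ee_rot: [0.971, -0.171, 0.167, 0.031]
contact_force: [0.2, -0.4, 0.0]
gripper_width: 0.0316
gripper_force: 20.0
```

Call:
apply_moves:
  rows:
    - [[-0.1,0,0.3],[0,0,0]]
    - [[-0.2,0,0.6],[0,0,0]]
    - [[-0.2,0,0.6],[0,0,0]]
    - [[-0.2,0,0.6],[0,0,0]]
  squeeze: 4

```text
clock: 21.9
tcp_pos: [0.4895, 0.1131, 0.0317]
ee_rot: [0.97, -0.171, 0.169, 0.03]
contact_force: [0.9, 0.3, -0.9]
gripper_width: 0.0318
gripper_force: 4.0
```

Call:
apply_moves:
  rows:
    - [[-0.1,0,0.3],[0,0,0]]
    - [[-0.1,0,0.3],[0,0,0]]
    - [[-0.1,0,0.3],[0,0,0]]

```text
clock: 22.2
tcp_pos: [0.4895, 0.1133, 0.0283]
ee_rot: [0.97, -0.171, 0.169, 0.03]
contact_force: [-0.4, 0.3, 4.4]
gripper_width: 0.0319
gripper_force: 4.0
```

Contact at 4.4 N. I'll press 2 mm more to seat it, then release.

Call:
apply_moves:
  rows:
    - [[-0.1,0,0.2],[0,0,0]]
    - [[-0.1,0,0.3],[0,0,0]]
    - [[-0.1,0,0.3],[0,0,0]]

```text
clock: 22.5
tcp_pos: [0.4892, 0.1133, 0.0249]
ee_rot: [0.97, -0.171, 0.168, 0.03]
contact_force: [-0.4, 1.3, 3.4]
gripper_width: 0.032
gripper_force: 4.0
```

Call:
apply_moves:
  rows:
    - [[0,0,0],[0,0,0]]
    - [[0,0,0],[0,0,0]]
    - [[0,0,0],[0,0,0]]
    - [[0,0,0],[0,0,0]]
    - [[0,0,-3],[0,0,0]]
    - [[0,0,-7],[0,0,0]]
    - [[0,0,-12],[0,0,0]]
    - [[0,0,-14],[0,0,0]]
  gripper: 0.2

```text
clock: 23.3
tcp_pos: [0.4449, 0.1303, 0.1599]
ee_rot: [0.97, -0.171, 0.17, 0.029]
contact_force: [0.9, 0.2, -1.3]
gripper_width: 0.0528
gripper_force: 0.0
```

```bash
python3 log.py; python3 plan2.py C grasp; python3 -c "
from h import *
p=eyes.camera('scene');save(p,'s3full.png')
for t in('standing1','bottle1'):print(t,[(round(d['confidence'],2),np.round(d['at']).tolist()) for d in nets.look_for(p,t)])"
```

```text
clock 23.3 q [ 0.305  0.14   2.086 -0.34   0.665  2.468] yaw,lean [-20.04  -19.828   0.073] w 0.052813208663393015 F [ 0.947  0.19  -1.279]
[0.445 0.13  0.16 ] [ 0.947  0.19  -1.279] 0.052813208663393015 tcp [ 0.569 -0.033  0.011] place [0.488 0.053 0.029]
[20.07  9.92 15.82] [ -3.8 -81.6  -9.7]
[11.23 11.1  19.81] [ -3.8 -81.6  -9.7]
standing1 [(0.9, [235.0, 295.0]), (0.61, [228.0, 316.0])]
bottle1 [(0.97, [222.0, 406.0]), (0.82, [271.0, 322.0]), (0.82, [317.0, 324.0]), (0.75, [274.0, 273.0]), (0.63, [311.0, 405.0]), (0.57, [225.0, 383.0]), (0.22, [265.0, 223.0])]
```

Call:
apply_moves:
  rows:
    - [[8,4,2],[0,0,0]]
    - [[20,9.9,13],[-3.8,-81.6,-9.7]]
    - [[20,9.9,13],[-3.8,-81.6,-9.7]]
    - [[20,9.9,13],[-3.8,-81.6,-9.7]]
    - [[20,9.9,13],[-3.8,-81.6,-9.7]]
    - [[20,9.9,13],[-3.8,-81.6,-9.7]]
    - [[20,9.9,13],[-3.8,-81.6,-9.7]]
    - [[20,9.9,13],[-3.8,-81.6,-9.7]]
    - [[20,9.9,15.8],[-3.8,-81.6,-9.7]]
    - [[20,9.9,15.8],[-3.8,-81.6,-9.7]]
  gripper: 0.4

```text
clock: 24.45
tcp_pos: [0.6368, -0.0477, 0.0697]
ee_rot: [0.879, -0.09, -0.466, -0.04]
contact_force: [-0.8, -0.4, -1.1]
gripper_width: 0.0615
gripper_force: 0.0
```

```bash
python3 log.py; python3 plan2.py C grasp; python3 look.py wC | grep bottle1
```

```text
clock 24.45 q [-0.184  1.166  0.673  0.003  2.276  1.591] yaw,lean [-12.357  55.774  -1.337] w 0.06154932032169082 F [-0.784 -0.433 -1.101]
[ 0.637 -0.048  0.07 ] [-0.784 -0.433 -1.101] 0.06154932032169082 tcp [ 0.569 -0.033  0.011] place [0.488 0.053 0.029]
[-0.69 -0.21 -0.66] [-0.3 -6.2 -1. ]
[ 0.92 -0.2   8.98] [-0.3 -6.2 -1. ]
bottle1 [(0.94, [216.0, 497.0], [0.581, -0.138]), (0.92, [228.0, 313.0], [0.587, -0.036]), (0.83, [296.0, 166.0], [0.444, 0.139]), (0.81, [292.0, 94.0], [0.475, 0.194]), (0.61, [81.0, 326.0], [0.705, -0.064])]
```

Call:
apply_moves:
  rows:
    - [[-0.7,-0.2,-0.5],[-0.3,-6.2,-1]]
    - [[0.1,-0.2,4.5],[-0.3,-6.2,-1]]
    - [[0.9,-0.2,9],[-0.3,-6.2,-1]]
    - [[0.9,-0.2,9],[-0.3,-6.2,-1]]
    - [[0.9,-0.2,9],[-0.3,-6.2,-1]]
    - [[0.9,-0.2,9],[-0.3,-6.2,-1]]

```text
clock: 25.4
tcp_pos: [0.5733, -0.0323, 0.0203]
ee_rot: [0.858, -0.078, -0.505, -0.046]
contact_force: [0.8, 0.3, 0.3]
gripper_width: 0.0613
gripper_force: 0.0
```

Call:
apply_moves:
  rows:
    - [[0,0,0],[0,0,0]]
    - [[0,0,0],[0,0,0]]
    - [[0,0,0],[0,0,0]]
    - [[0,0,0],[0,0,0]]
    - [[0,0,0],[0,0,0]]
    - [[0,0,0],[0,0,0]]
  gripper: -1
  squeeze: 20

```text
clock: 26.0
tcp_pos: [0.5708, -0.032, 0.0167]
ee_rot: [0.856, -0.078, -0.508, -0.046]
contact_force: [2.3, -0.6, 1.2]
gripper_width: 0.0318
gripper_force: 20.0
```

```bash
python3 log.py; python3 plan2.py C place
```

```text
clock 26.0 q [-0.179  1.186  0.855  0.003  2.172  1.574] yaw,lean [-10.434  61.396  -0.033] w 0.03175732955918354 F [ 2.257 -0.588  1.212]
[ 0.571 -0.032  0.017] [ 2.257 -0.588  1.212] 0.03175732955918354 tcp [ 0.569 -0.033  0.011] place [0.488 0.053 0.029]
[-8.39  0.12 -4.42] [ 0.1 -0.6  0. ]
[-12.7   -6.83   4.08] [-11.7  79.3 -30.9]
```

Call:
apply_moves:
  rows:
    - [[-4,0,-2.2],[0,0,0]]
    - [[-8.4,0.1,-4.4],[0,0,0]]
    - [[-12.7,-6.8,2.7],[-11.7,79.3,-30.9]]
    - [[-12.7,-6.8,2.7],[-11.7,79.3,-30.9]]
    - [[-12.7,-6.8,2.7],[-11.7,79.3,-30.9]]
    - [[-12.7,-6.8,2.7],[-11.7,79.3,-30.9]]
    - [[-12.7,-6.8,2.7],[-11.7,79.3,-30.9]]
    - [[-12.7,-6.8,2.7],[-11.7,79.3,-30.9]]
    - [[-12.7,-6.8,4.1],[-11.7,79.3,-30.9]]
    - [[-12.7,-6.8,4.1],[-11.7,79.3,-30.9]]

```text
clock: 27.0
tcp_pos: [0.4857, 0.0531, 0.1087]
ee_rot: [0.991, 0.126, 0.032, -0.035]
contact_force: [1.0, 0.1, -2.3]
gripper_width: 0.0323
gripper_force: 20.0
```

```bash
python3 log.py; python3 plan2.py C place|tail -1;  python3 plan2.py C down
```

```text
clock 27.0 q [-0.097  0.319  1.926  0.109  0.852  1.151] yaw,lean [14.349 -4.13   3.491] w 0.03229813851909605 F [ 0.981  0.078 -2.344]
[0.22 0.11 0.02] [-2.3 15.7 -6. ]
[0.486 0.053 0.109] [ 0.981  0.078 -2.344] 0.03229813851909605 tcp [ 0.569 -0.033  0.011] place [0.488 0.053 0.029]
[-0.28  0.53  6.99] [-2.3 15.7 -6. ]
[-0.34  0.58  7.78] [-2.3 15.7 -6. ]
```

Call:
apply_moves:
  rows:
    - [[0,0.1,0],[-2.3,15.7,-6]]
    - [[0,0.1,0],[-2.3,15.7,-6]]
    - [[0,0.1,0],[-2.3,15.7,-6]]
    - [[-0.3,0.3,3.5],[-2.3,15.7,-6]]
    - [[-0.6,0.5,6.5],[-2.3,15.7,-6]]
    - [[-0.6,0.5,7],[-2.3,15.7,-6]]
    - [[-0.6,0.5,7],[-2.3,15.7,-6]]

```text
clock: 27.7
tcp_pos: [0.4853, 0.0519, 0.0367]
ee_rot: [0.971, 0.169, 0.168, -0.031]
contact_force: [-0.4, 0.7, -0.9]
gripper_width: 0.032
gripper_force: 20.0
```

Call:
apply_moves:
  rows:
    - [[-0.1,0,0.3],[0,0,0]]
    - [[-0.2,0,0.7],[0,0,0]]
    - [[-0.2,0,0.7],[0,0,0]]
    - [[-0.2,0,0.7],[0,0,0]]
  squeeze: 4

```text
clock: 28.1
tcp_pos: [0.4873, 0.0519, 0.0313]
ee_rot: [0.97, 0.17, 0.17, -0.03]
contact_force: [-0.8, 0.8, -0.9]
gripper_width: 0.0322
gripper_force: 4.0
```

Call:
apply_moves:
  rows:
    - [[-0.1,0,0.3],[0,0,0]]
    - [[-0.1,0,0.3],[0,0,0]]
    - [[-0.1,0,0.3],[0,0,0]]

```text
clock: 28.4
tcp_pos: [0.4875, 0.0519, 0.028]
ee_rot: [0.97, 0.17, 0.17, -0.03]
contact_force: [-1.3, 1.1, 4.6]
gripper_width: 0.0317
gripper_force: 4.0
```

Call:
apply_moves:
  rows:
    - [[-0.1,0,0.2],[0,0,0]]
    - [[-0.1,0,0.3],[0,0,0]]
    - [[-0.1,0,0.3],[0,0,0]]

```text
clock: 28.7
tcp_pos: [0.4873, 0.0519, 0.0247]
ee_rot: [0.97, 0.17, 0.169, -0.03]
contact_force: [-2.3, 1.5, 4.0]
gripper_width: 0.0318
gripper_force: 4.0
```

Call:
apply_moves:
  rows:
    - [[0,0,0],[0,0,0]]
    - [[0,0,0],[0,0,0]]
    - [[0,0,0],[0,0,0]]
    - [[0,0,0],[0,0,0]]
    - [[0,0,-3],[0,0,0]]
    - [[0,0,-7],[0,0,0]]
    - [[0,0,-12],[0,0,0]]
    - [[0,0,-14],[0,0,0]]
  gripper: 0.2

```text
clock: 29.5
tcp_pos: [0.4427, 0.0349, 0.1593]
ee_rot: [0.97, 0.17, 0.171, -0.029]
contact_force: [1.1, -0.0, -0.2]
gripper_width: 0.0528
gripper_force: 0.0
```

```bash
python3 log.py; python3 plan2.py D grasp
```

```text
clock 29.5 q [-0.244  0.072  2.173  0.326  0.629  0.742] yaw,lean [ 19.857 -19.939  -0.105] w 0.05284182255806241 F [ 1.058 -0.039 -0.17 ]
[0.443 0.035 0.159] [ 1.058 -0.039 -0.17 ] 0.05284182255806241 tcp [ 0.564 -0.132  0.012] place [ 0.48  -0.134  0.029]
[ 7.79 24.22 11.41] [ 15.2 -78.6  39.4]
[ 0.31 19.78 15.88] [ 15.2 -78.6  39.4]
```

Call:
apply_moves:
  rows:
    - [[3,4,-3],[0,0,0]]
    - [[6,15,3],[10,-55,27]]
    - [[6,15,3],[10,-55,27]]
    - [[6,15,3],[10,-55,27]]
    - [[7.8,24.2,8],[15.2,-78.6,39.4]]
    - [[7.8,24.2,8],[15.2,-78.6,39.4]]
    - [[7.8,24.2,11.4],[15.2,-78.6,39.4]]
    - [[7.8,24.2,11.4],[15.2,-78.6,39.4]]
    - [[7.8,24.2,11.4],[15.2,-78.6,39.4]]
    - [[7.8,24.2,11.4],[15.2,-78.6,39.4]]
  gripper: 0.4

```text
clock: 30.5
tcp_pos: [0.6307, -0.1537, 0.0746]
ee_rot: [0.893, -0.101, -0.431, -0.08]
contact_force: [0.1, -0.6, 0.1]
gripper_width: 0.0617
gripper_force: 0.0
```

```bash
python3 log.py; python3 plan2.py D grasp; python3 look.py wD | grep bottle1
```

```text
clock 30.5 q [-0.33   1.135  0.684 -0.034  2.229  1.46 ] yaw,lean [-10.493  51.789   5.082] w 0.061695911310391476 F [ 0.125 -0.599  0.07 ]
[ 0.631 -0.154  0.075] [ 0.125 -0.599  0.07 ] 0.061695911310391476 tcp [ 0.564 -0.132  0.012] place [ 0.48  -0.134  0.029]
[-0.35  0.12 -0.28] [  2.1 -10.    5.1]
[ 0.63 -0.06  9.44] [  2.1 -10.    5.1]
bottle1 [(0.97, [231.0, 322.0], [0.578, -0.14]), (0.85, [295.0, 141.0], [0.461, 0.07]), (0.8, [294.0, 21.0], [0.472, 0.205]), (0.7, [290.0, 80.0], [0.481, 0.123]), (0.58, [106.0, 53.0], [0.701, -0.064])]
```

Call:
apply_moves:
  rows:
    - [[-0.4,0.1,-0.3],[2.1,-10,5.1]]
    - [[-0.4,0.1,-0.3],[2.1,-10,5.1]]
    - [[0.1,0,4.5],[2.1,-10,5.1]]
    - [[0.6,0,9.4],[2.1,-10,5.1]]
    - [[0.6,0,9.4],[2.1,-10,5.1]]
    - [[0.6,0,9.4],[2.1,-10,5.1]]
    - [[0.6,0,9.4],[2.1,-10,5.1]]

```text
clock: 31.55
tcp_pos: [0.5657, -0.1339, 0.0152]
ee_rot: [0.848, -0.141, -0.503, -0.085]
contact_force: [1.2, 0.3, -0.3]
gripper_width: 0.0617
gripper_force: 0.0
```

Call:
apply_moves:
  rows:
    - [[0,0,0],[0,0,0]]
    - [[0,0,0],[0,0,0]]
    - [[0,0,0],[0,0,0]]
    - [[0,0,0],[0,0,0]]
    - [[0,0,0],[0,0,0]]
    - [[0,0,0],[0,0,0]]
  gripper: -1
  squeeze: 20

```text
clock: 32.15
tcp_pos: [0.5635, -0.1333, 0.0122]
ee_rot: [0.847, -0.141, -0.506, -0.085]
contact_force: [1.5, -0.6, 1.2]
gripper_width: 0.0316
gripper_force: 20.0
```

```bash
python3 log.py; python3 plan2.py D place
```

```text
clock 32.15 q [-0.344  1.207  0.819 -0.013  2.193  1.555] yaw,lean [-18.713  61.746   0.269] w 0.03159328624247897 F [ 1.477 -0.564  1.157]
[ 0.563 -0.133  0.012] [ 1.477 -0.564  1.157] 0.03159328624247897 tcp [ 0.564 -0.132  0.012] place [ 0.48  -0.134  0.029]
[-8.76 -0.13 -4.67] [-0.  -0.3  0.1]
[-12.23   2.73   2.38] [-11.4  79.8 -29.4]
```

Call:
apply_moves:
  rows:
    - [[-4,0,-2.2],[0,0,0]]
    - [[-8.8,-0.1,-4.6],[0,0,0]]
    - [[-12.2,2.7,1.2],[-11.4,79.8,-29.4]]
    - [[-12.2,2.7,1.2],[-11.4,79.8,-29.4]]
    - [[-12.2,2.7,1.2],[-11.4,79.8,-29.4]]
    - [[-12.2,2.7,1.2],[-11.4,79.8,-29.4]]
    - [[-12.2,2.7,1.2],[-11.4,79.8,-29.4]]
    - [[-12.2,2.7,1.2],[-11.4,79.8,-29.4]]
    - [[-12.2,2.7,2.4],[-11.4,79.8,-29.4]]
    - [[-12.2,2.7,2.4],[-11.4,79.8,-29.4]]

```text
clock: 33.15
tcp_pos: [0.4786, -0.1324, 0.1086]
ee_rot: [0.998, 0.039, 0.027, -0.031]
contact_force: [-0.6, 0.5, -1.3]
gripper_width: 0.0319
gripper_force: 20.0
```

```bash
python3 log.py; python3 plan2.py D place|tail -1;  python3 plan2.py D down
```

```text
clock 33.15 q [-0.472  0.342  1.885  0.104  0.9    0.956] yaw,lean [ 4.399 -3.235  3.468] w 0.03194893297762701 F [-0.585  0.477 -1.308]
[0.13 0.13 0.  ] [-2.3 16.6 -6. ]
[ 0.479 -0.132  0.109] [-0.585  0.477 -1.308] 0.03194893297762701 tcp [ 0.564 -0.132  0.012] place [ 0.48  -0.134  0.029]
[-0.26  0.56  6.98] [-2.3 16.6 -6. ]
[-0.31  0.6   7.77] [-2.3 16.6 -6. ]
```

Call:
apply_moves:
  rows:
    - [[0,0.1,0],[-2.3,16.6,-6]]
    - [[0,0.1,0],[-2.3,16.6,-6]]
    - [[0,0.1,0],[-2.3,16.6,-6]]
    - [[-0.3,0.3,3.5],[-2.3,16.6,-6]]
    - [[-0.4,0.5,6.5],[-2.3,16.6,-6]]
    - [[-0.4,0.6,7],[-2.3,16.6,-6]]
    - [[-0.4,0.6,7],[-2.3,16.6,-6]]

```text
clock: 33.85
tcp_pos: [0.4791, -0.1344, 0.0372]
ee_rot: [0.982, 0.084, 0.17, -0.017]
contact_force: [-0.1, -0.2, -0.1]
gripper_width: 0.0321
gripper_force: 20.0
```

Call:
apply_moves:
  rows:
    - [[-0.1,0,0.3],[0,0,0]]
    - [[-0.2,0,0.7],[0,0,0]]
    - [[-0.2,0,0.7],[0,0,0]]
    - [[-0.2,0,0.7],[0,0,0]]
  squeeze: 4

```text
clock: 34.25
tcp_pos: [0.4805, -0.1349, 0.0311]
ee_rot: [0.981, 0.085, 0.171, -0.016]
contact_force: [-0.1, 1.2, -1.0]
gripper_width: 0.0322
gripper_force: 4.0
```

Call:
apply_moves:
  rows:
    - [[-0.1,0,0.3],[0,0,0]]
    - [[-0.1,0,0.3],[0,0,0]]
    - [[-0.1,0,0.3],[0,0,0]]

```text
clock: 34.55
tcp_pos: [0.4805, -0.135, 0.0277]
ee_rot: [0.981, 0.084, 0.171, -0.016]
contact_force: [0.4, 0.1, 3.9]
gripper_width: 0.0322
gripper_force: 4.0
```

Call:
apply_moves:
  rows:
    - [[-0.1,0,0.2],[0,0,0]]
    - [[-0.1,0,0.3],[0,0,0]]
    - [[-0.1,0,0.3],[0,0,0]]

```text
clock: 34.85
tcp_pos: [0.4804, -0.135, 0.0244]
ee_rot: [0.982, 0.084, 0.171, -0.016]
contact_force: [-1.0, -1.7, 3.8]
gripper_width: 0.0321
gripper_force: 4.0
```

Call:
apply_moves:
  rows:
    - [[0,0,0],[0,0,0]]
    - [[0,0,0],[0,0,0]]
    - [[0,0,0],[0,0,0]]
    - [[0,0,0],[0,0,0]]
    - [[0,0,-3],[0,0,0]]
    - [[0,0,-7],[0,0,0]]
    - [[0,0,-12],[0,0,0]]
    - [[0,0,-17],[0,0,0]]
    - [[0,0,-20],[0,0,0]]
    - [[0,0,-20],[0,0,0]]
  gripper: 0.2

```text
clock: 35.85
tcp_pos: [0.4148, -0.1486, 0.2165]
ee_rot: [0.981, 0.085, 0.174, -0.013]
contact_force: [0.3, -0.3, -0.3]
gripper_width: 0.0528
gripper_force: 0.0
```

```bash
python3 - <<'E'
from h import *
go([.5,.2,.40],Rt(0,0))
E
```

```text
[ 19.81 -32.82 -12.45] [ -1.5 -20.    9.8]
```

Call:
apply_moves:
  rows:
    - [[19.8,-32.8,-12.4],[-1.5,-20,9.8]]
    - [[19.8,-32.8,-12.4],[-1.5,-20,9.8]]
    - [[19.8,-32.8,-12.4],[-1.5,-20,9.8]]
    - [[19.8,-32.8,-12.4],[-1.5,-20,9.8]]
    - [[19.8,-32.8,-12.4],[-1.5,-20,9.8]]
    - [[19.8,-32.8,-12.4],[-1.5,-20,9.8]]
    - [[19.8,-32.8,-12.4],[-1.5,-20,9.8]]
    - [[19.8,-32.8,-12.4],[-1.5,-20,9.8]]
    - [[19.8,-32.8,-12.4],[-1.5,-20,9.8]]
    - [[19.8,-32.8,-12.4],[-1.5,-20,9.8]]
  gripper: 0.0

```text
clock: 36.85
tcp_pos: [0.5012, 0.2052, 0.3973]
ee_rot: [1.0, 0.002, -0.002, -0.004]
contact_force: [1.5, -0.1, -0.3]
gripper_width: 0.0439
gripper_force: 0.0
```

```bash
python3 log.py; python3 look.py w3 | grep -E "stop|bottle1|standing"
```

```text
clock 36.85 q [0.255 0.163 1.359 0.008 1.622 1.822] yaw,lean [0.252 0.232 0.439] w 0.04394139591164746 F [ 1.487 -0.111 -0.291]
bottle1 [(0.95, [201.0, 392.0], [0.484, 0.109]), (0.94, [203.0, 439.0], [0.481, 0.047]), (0.94, [212.0, 589.0], [0.471, -0.151]), (0.88, [12.0, 419.0], [0.709, 0.088]), (0.82, [23.0, 544.0], [0.697, -0.06]), (0.68, [203.0, 335.0], [0.481, 0.183])]
standing1 [(0.65, [205.0, 532.0], [0.49, -0.045]), (0.64, [214.0, 495.0], [0.478, -0.002])]
stop [(0.82, [154.0, 190.0], [0.545, 0.358])]
```

View pics/w3.png

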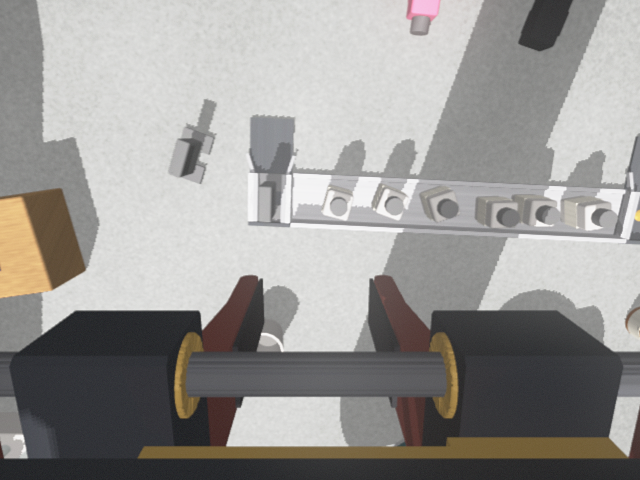

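All six bottles stand in the lane: caps at columns 338, 393, 447, 508, 547 and 603, around row 207. The stop is at (155,188). I'll take a close crop to measure it.

```bash
python3 - <<'E'
import cv2
a=cv2.imread('pics/w3.png')
cv2.imwrite('pics/c3.png',cv2.resize(a[95:190,155:225],None,fx=6,fy=6,interpolation=cv2.INTER_CUBIC))
E
```

```text
(no output)
```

View pics/c3.png

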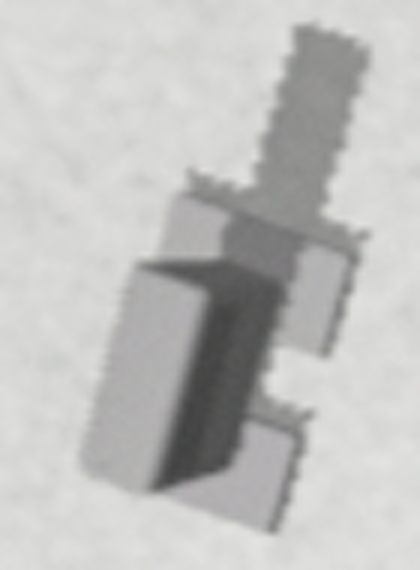

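```bash
cat > m2.py <<'E'
import pickle
from h import *
s,p=pickle.load(open('w3.pkl','rb'))
q=lambda x,y,z:onz(p,(95+y/6-.4,155+x/6-.4),z,s)[:2]
t=np.array([q(*u,.06) for u in [(143,265),(207,288),(152,492),(85,470)]]);e=t[0]-t[3]+t[1]-t[2]
print('top',t.mean(0),np.linalg.norm(e)/2,np.linalg.norm(t[0]-t[1]),np.degrees(np.arctan2(e[1],e[0])))
f=[q(*u,.006) for u in [(183,195),(355,255),(275,532)]]
e=f[1]-f[2];w=f[1]-f[0];print('foot',(f[0]+f[2])/2,np.linalg.norm(e),np.linalg.norm(w),np.degrees(np.arctan2(e[1],e[0])),np.degrees(np.arctan2(w[0],-w[1])))
E
python3 m2.py
python3 - <<'E'
import sys; sys.path.insert(0,'.')
from ik import *
# candidate: grasp stop with yaw -20 vertical; place at shoe landing
for n,pos,y,l in [('g',[.541,.369,.036],-20,0),('gpre',[.541,.369,.13],-20,0)]:
    print(n,*ik(np.array(pos),Rt(y,l)))
d=np.array([1,-.046,0])/np.hypot(1,.046)   # out of the mouth (-x of the shoe)
h=np.array([.464,-.231,0])
for n,k,z in [('land',.074,.042),('landhi',.074,.13),('mid',.03,.042),('home',0,.042)]:
    print(n,h+k*d,*ik(h+k*d+[0,0,z],Rt(-2.6,0)))
E
```

```text
top [0.541 0.371] 0.042186254968722796 0.01294227729304554 -19.803237948094427
foot [0.54  0.371] 0.06339020212093978 0.038334154862734726 -19.558543554789868 -18.783313773270493
g [0.493 0.634 1.551 0.    0.957 2.413] 1.3695330218024065e-10
gpre [0.493 0.524 1.482 0.    1.136 2.413] 6.837445327902943e-11
land [ 0.538 -0.234  0.   ] [-0.529  0.553  1.71   0.     0.879  1.087] 3.978678497191775e-09
landhi [ 0.538 -0.234  0.   ] [-0.529  0.437  1.642  0.     1.063  1.087] 9.094191542382739e-10
mid [ 0.494 -0.232  0.   ] [-0.567  0.511  1.803 -0.     0.827  1.049] 8.626347951985652e-16
home [ 0.464 -0.231  0.   ] [-0.596  0.483  1.865 -0.     0.793  1.02 ] 1.2352050081653554e-09
```

```bash
python3 - <<'E'
from h import *
go([.5405,.371,.12],Rt(-19.6,0)); go([.5405,.371,.022],Rt(-19.6,0))
E
```

```text
[  4.34 -17.08  27.59] [-0.2  0.5 19.5]
[  4.42 -17.04  37.39] [-0.2  0.5 19.5]
```

Call:
apply_moves:
  rows:
    - [[4.3,-17.1,27.6],[-0.2,0.5,19.5]]
    - [[4.3,-17.1,27.6],[-0.2,0.5,19.5]]
    - [[4.3,-17.1,27.6],[-0.2,0.5,19.5]]
    - [[4.3,-17.1,27.6],[-0.2,0.5,19.5]]
    - [[4.3,-17.1,27.6],[-0.2,0.5,19.5]]
    - [[4.3,-17.1,27.6],[-0.2,0.5,19.5]]
    - [[4.3,-17.1,27.6],[-0.2,0.5,19.5]]
    - [[4.3,-17.1,27.6],[-0.2,0.5,19.5]]
    - [[4.3,-17.1,27.6],[-0.2,0.5,19.5]]
  gripper: 0.3

```text
clock: 38.1
tcp_pos: [0.5411, 0.3717, 0.1213]
ee_rot: [0.986, -0.17, 0.001, 0.0]
contact_force: [-0.0, 1.1, -0.5]
gripper_width: 0.0575
gripper_force: 0.0
```

```bash
python3 look.py w4 | grep -E "stop"; python3 - <<'E'
from h import *
go([.5405,.371,.022],Rt(-19.6,0))
E
```

```text
stop [(0.6, [238.0, 318.0], [0.552, 0.367])]
[-0.11  0.25 10.1 ] [-0.2 -0.2  0.1]
```

View pics/w4.png

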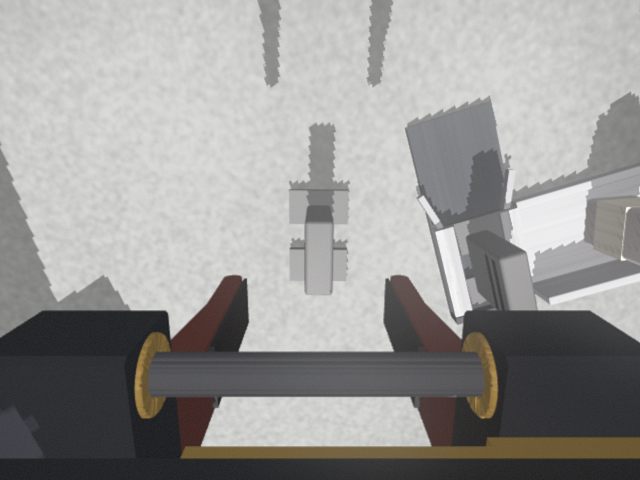

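The stop is centred and aligned between the fingers, its block at columns 305–333. I'll descend and grip.

Call:
apply_moves:
  rows:
    - [[0,0,5],[0,0,0]]
    - [[0,0,9],[0,0,0]]
    - [[0,0,9.9],[0,0,0]]
    - [[0,0,9.9],[0,0,0]]
    - [[0,0,9.9],[0,0,0]]

```text
clock: 38.95
tcp_pos: [0.5428, 0.3738, 0.0243]
ee_rot: [0.986, -0.169, 0.002, -0.001]
contact_force: [-0.8, -0.1, -0.2]
gripper_width: 0.0571
gripper_force: 0.0
```

Call:
apply_moves:
  rows:
    - [[0,0,0],[0,0,0]]
    - [[0,0,0],[0,0,0]]
    - [[0,0,0],[0,0,0]]
    - [[0,0,0],[0,0,0]]
    - [[0,0,0],[0,0,0]]
    - [[0,0,0],[0,0,0]]
    - [[0,0,0],[0,0,0]]
    - [[0,0,-5],[0,0,0]]
    - [[0,0,-10],[0,0,0]]
    - [[0,0,-15],[0,0,0]]
  gripper: -1
  squeeze: 40

```text
clock: 39.95
tcp_pos: [0.5405, 0.373, 0.1733]
ee_rot: [0.986, -0.169, 0.0, -0.0]
contact_force: [1.3, 1.4, -2.1]
gripper_width: 0.0155
gripper_force: 40.0
```

```bash
python3 log.py; python3 - <<'E'
from h import *
go([.56,.1,.20],Rt(-10,0));go([.5415,-.234,.16],Rt(-2.6,0))
E
```

```text
clock 39.95 q [ 0.499  0.482  1.436 -0.     1.222  2.41 ] yaw,lean [-19.499  -0.048   0.021] w 0.015509643676604224 F [ 1.345  1.432 -2.051]
[10.95 25.09 -2.67] [-0.  -0.  -9.5]
[20.35 57.19  1.33] [ -0.   -0.1 -16.9]
```

Call:
apply_moves:
  rows:
    - [[20.3,57.2,0],[0,0,-16.9]]
    - [[20.3,57.2,0],[0,0,-16.9]]
    - [[20.3,57.2,0],[0,0,-16.9]]
    - [[20.3,57.2,0],[0,0,-16.9]]
    - [[20.3,57.2,0],[0,0,-16.9]]
    - [[20.3,57.2,0],[0,0,-16.9]]
    - [[20.3,57.2,0],[0,0,-16.9]]
    - [[20.3,57.2,0],[0,0,-16.9]]
    - [[20.3,57.2,0],[0,0,-16.9]]
    - [[20.3,57.2,0],[0,0,-16.9]]

```text
clock: 40.95
tcp_pos: [0.5412, -0.1285, 0.1721]
ee_rot: [1.0, -0.023, 0.001, -0.0]
contact_force: [1.2, 0.6, -1.8]
gripper_width: 0.0159
gripper_force: 40.0
```

```bash
python3 log.py; python3 - <<'E'
from h import *
go([.5415,-.234,.16],Rt(-2.6,0))
E
```

```text
clock 40.95 q [-0.359  0.347  1.668  0.002  1.124  1.257] yaw,lean [-2.604 -0.154  0.057] w 0.015913964955634498 F [ 1.169  0.624 -1.752]
[ 0.5  10.54  1.2 ] [-0.1 -0.2 -0. ]
```

Call:
apply_moves:
  rows:
    - [[0.5,5,0],[0,0,0]]
    - [[0.5,10.5,0],[0,0,0]]
    - [[0.5,10.5,0],[0,0,0]]
    - [[0.5,10.5,0],[0,0,0]]
    - [[0.5,10.5,0],[0,0,0]]

```text
clock: 41.45
tcp_pos: [0.5413, -0.2305, 0.1718]
ee_rot: [1.0, -0.023, 0.001, -0.001]
contact_force: [-0.1, 0.7, -1.9]
gripper_width: 0.0162
gripper_force: 40.0
```

```bash
python3 look.py w5 | head -1; python3 - <<'E'
from h import *
import pickle
s1,p1=pickle.load(open('w1.pkl','rb'));s2,p2=pickle.load(open('w2.pkl','rb'))
def dome(p,s,z=.0055):
    h=cv2.cvtColor(p['img'],cv2.COLOR_RGB2HSV);m=cv2.inRange(h,(12,110,90),(32,255,255))
    n,l,st,c=cv2.connectedComponentsWithStats(m)
    return [(c[i].round(1).tolist(),int(st[i,4]),onz(p,c[i][::-1],z,s)[:2].round(4).tolist()) for i in range(1,n) if 8<st[i,4]<400 and c[i][1]<300]
s5,p5=pickle.load(open('w5.pkl','rb'))
for p,s in((p1,s1),(p2,s2),(p5,s5),(eyes.camera('top'),None),(eyes.camera('scene'),None)): print(dome(p,s))
E
```

```text
41.45 [ 0.541 -0.23   0.172] 60.12083656679464 315.76859205423864 240.71916670392145
[([424.5, 211.6], 86, [0.4652, -0.2285])]
[([534.0, 212.4], 87, [0.4654, -0.2281])]
[]
[]
[([186.4, 153.7], 20, [-0.0522, -0.2711]), ([207.1, 161.9], 114, [0.0136, -0.2191]), ([195.5, 212.0], 147, [0.2661, -0.2685]), ([197.3, 226.3], 23, [0.3297, -0.269]), ([220.8, 257.5], 24, [0.4644, -0.2295])]
```

View pics/w5.png

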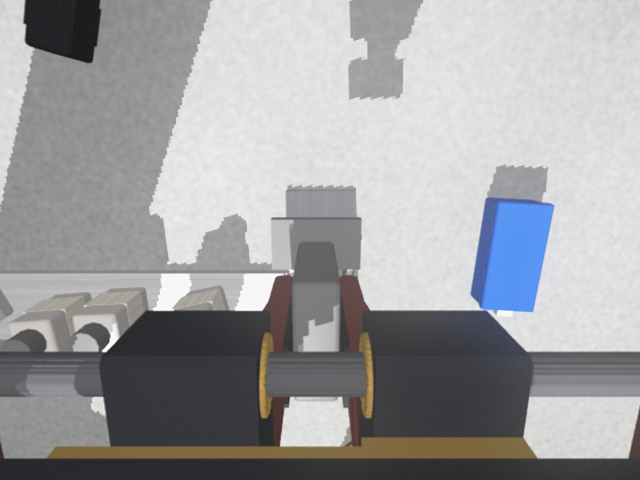

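```bash
python3 - <<'E'
from h import *
import pickle
s,p=pickle.load(open('w5.pkl','rb'))
print('landing edge mid',onz(p,(188,321),.004,s), 'w', onz(p,(188,286),.004,s)-onz(p,(188,356),.004,s))
go([.540,-.232,.034],Rt(-2.6,0))
E
```

```text
landing edge mid [ 0.568 -0.235  0.004] w [0.002 0.055 0.   ]
[-0.22  0.08 13.84] [-0.  -0.1  0.1]
```

Call:
apply_moves:
  rows:
    - [[-0.2,0.1,5],[0,0,0]]
    - [[-0.2,0.1,10],[0,0,0]]
    - [[-0.2,0.1,13.5],[0,0,0]]
    - [[-0.2,0.1,13.9],[0,0,0]]
    - [[-0.2,0.1,13.9],[0,0,0]]

```text
clock: 42.4
tcp_pos: [0.5398, -0.2325, 0.033]
ee_rot: [1.0, -0.023, 0.0, -0.001]
contact_force: [0.1, -0.2, -0.6]
gripper_width: 0.0155
gripper_force: 40.0
```

Call:
apply_moves:
  rows:
    - [[0,0,0.2],[0,0,0]]
    - [[0,0,0.4],[0,0,0]]
    - [[0,0,0.4],[0,0,0]]
    - [[0,0,0.4],[0,0,0]]

```text
clock: 42.8
tcp_pos: [0.5406, -0.233, 0.0304]
ee_rot: [1.0, -0.023, 0.002, 0.0]
contact_force: [-0.1, 0.7, -1.4]
gripper_width: 0.0158
gripper_force: 40.0
```

Call:
apply_moves:
  rows:
    - [[0,0,0.2],[0,0,0]]
    - [[0,0,0.2],[0,0,0]]
    - [[0,0,0.2],[0,0,0]]

```text
clock: 43.1
tcp_pos: [0.54, -0.2327, 0.0273]
ee_rot: [1.0, -0.023, 0.001, -0.0]
contact_force: [-0.3, -0.4, -1.7]
gripper_width: 0.0156
gripper_force: 40.0
```

Call:
apply_moves:
  rows:
    - [[0,0,0.1],[0,0,0]]
    - [[0,0,0.1],[0,0,0]]
    - [[0,0,0.1],[0,0,0]]

```text
clock: 43.4
tcp_pos: [0.5402, -0.2327, 0.0267]
ee_rot: [1.0, -0.023, 0.001, -0.0]
contact_force: [-0.2, 1.0, 4.6]
gripper_width: 0.0159
gripper_force: 40.0
```

Call:
apply_moves:
  rows:
    - [[-1,0,0],[0,0,0]]
    - [[-2,0,0],[0,0,0]]
    - [[-3,0,0],[0,0,0]]
    - [[-3.5,0,0],[0,0,0]]
    - [[-3.5,0,0],[0,0,0]]

```text
clock: 43.9
tcp_pos: [0.5042, -0.2315, 0.0267]
ee_rot: [1.0, -0.023, 0.001, 0.0]
contact_force: [0.9, -1.4, 7.8]
gripper_width: 0.0157
gripper_force: 40.0
```

```bash
python3 - <<'E'
from h import *
s=ctrl.read_state();print(s['tcp_pos'],s['contact_force'],s['ft_torque'])
go([.465,-.2287,.0265],Rt(-2.6,0))
E
```

```text
[ 0.504 -0.231  0.027] [ 0.905 -1.382  7.798] [-0.3    0.016 -0.036]
[-3.93 -0.1   0.01] [ 0.  -0.1 -0. ]
```

Call:
apply_moves:
  rows:
    - [[-0.7,0,0],[0,0,0]]
    - [[-1.4,0,0],[0,0,0]]
    - [[-2.1,-0.1,0],[0,0,0]]
    - [[-2.8,-0.1,0],[0,0,0]]
    - [[-3.2,-0.1,0],[0,0,0]]
    - [[-3.2,-0.1,0],[0,0,0]]

```text
clock: 44.5
tcp_pos: [0.4728, -0.2297, 0.0267]
ee_rot: [1.0, -0.023, 0.002, 0.001]
contact_force: [-0.3, -4.3, 7.6]
gripper_width: 0.0158
gripper_force: 40.0
```

Call:
apply_moves:
  rows:
    - [[-0.3,0,0],[0,0,0]]
    - [[-0.6,0,0],[0,0,0]]
    - [[-0.8,0,0],[0,0,0]]
    - [[-0.8,0,0],[0,0,0]]

```text
clock: 44.9
tcp_pos: [0.466, -0.2296, 0.0268]
ee_rot: [1.0, -0.023, 0.003, 0.001]
contact_force: [3.4, -2.9, 5.6]
gripper_width: 0.0157
gripper_force: 40.0
```

Call:
apply_moves:
  rows:
    - [[-0.2,0,0],[0,0,0]]
    - [[-0.2,0,0],[0,0,0]]
    - [[-0.2,0,0],[0,0,0]]

```text
clock: 45.2
tcp_pos: [0.4641, -0.2293, 0.0267]
ee_rot: [1.0, -0.023, 0.002, 0.001]
contact_force: [3.0, -2.1, 5.4]
gripper_width: 0.016
gripper_force: 40.0
```

Call:
apply_moves:
  rows:
    - [[-0.2,0,0],[0,0,0]]
    - [[-0.2,0,0],[0,0,0]]
    - [[-0.2,0,0],[0,0,0]]

```text
clock: 45.5
tcp_pos: [0.4637, -0.2293, 0.0269]
ee_rot: [1.0, -0.023, 0.004, 0.001]
contact_force: [8.0, -0.3, 3.8]
gripper_width: 0.0155
gripper_force: 40.0
```

Call:
apply_moves:
  rows:
    - [[-0.2,0,0],[0,0,0]]
    - [[-0.2,0,0],[0,0,0]]
    - [[-0.2,0,0],[0,0,0]]

```text
clock: 45.8
tcp_pos: [0.4635, -0.2294, 0.027]
ee_rot: [1.0, -0.023, 0.005, 0.001]
contact_force: [13.2, 1.2, 0.9]
gripper_width: 0.0159
gripper_force: 40.0
```

The stop is against the back stop, with force rising at constant position. I'll release and lift away.

Call:
apply_moves:
  rows:
    - [[0.3,0,0],[0,0,0]]
    - [[0.3,0,0],[0,0,0]]
    - [[0.3,0,0],[0,0,0]]

```text
clock: 46.1
tcp_pos: [0.4638, -0.2293, 0.0268]
ee_rot: [1.0, -0.023, 0.003, 0.001]
contact_force: [6.2, -0.7, 5.7]
gripper_width: 0.0156
gripper_force: 40.0
```

Call:
apply_moves:
  rows:
    - [[0,0,0],[0,0,0]]
    - [[0,0,0],[0,0,0]]
    - [[0,0,0],[0,0,0]]
    - [[0,0,0],[0,0,0]]
    - [[0,0,-3],[0,0,0]]
    - [[0,0,-8],[0,0,0]]
    - [[0,0,-13],[0,0,0]]
    - [[0,0,-18],[0,0,0]]
    - [[0,0,-23],[0,0,0]]
    - [[0,0,-28],[0,0,0]]
  gripper: -0.4

```text
clock: 47.1
tcp_pos: [0.4606, -0.2277, 0.308]
ee_rot: [1.0, -0.023, 0.001, -0.0]
contact_force: [0.8, -0.5, -0.8]
gripper_width: 0.0266
gripper_force: 0.0
```

Call:
apply_moves:
  rows:
    - [[0,-10,-5],[0,0,0]]
    - [[0,-10,-5],[0,0,0]]
    - [[0,-10,-5],[0,0,0]]
    - [[0,-10,-5],[0,0,0]]

```text
clock: 47.5
tcp_pos: [0.466, -0.1273, 0.3569]
ee_rot: [1.0, -0.021, 0.002, 0.0]
contact_force: [0.2, 0.1, 0.0]
gripper_width: 0.0261
gripper_force: 0.0
```

```bash
python3 log.py; python3 look.py w6 | grep -E "stop|stand|bottle1"; python3 - <<'E'
import cv2
from h import *
a=cv2.imread('pics/w6.png')
t=cv2.cvtColor(eyes.camera('scene')['img'],cv2.COLOR_RGB2BGR)[190:310,180:460]
cv2.imwrite('pics/f.png',np.vstack([cv2.resize(a[:300],(600,281)),cv2.resize(t,(600,257),interpolation=cv2.INTER_CUBIC)]))
E
```

```text
clock 47.5 q [-0.411  0.083  1.547  0.001  1.509  1.203] yaw,lean [-2.439 -0.213 -0.007] w 0.026054892075704356 F [0.239 0.103 0.027]
bottle1 [(0.93, [4.0, 247.0], [0.677, -0.06]), (0.73, [190.0, 323.0], [0.47, -0.135]), (0.64, [184.0, 107.0], [0.488, 0.125]), (0.44, [198.0, 204.0], [0.466, 0.01]), (0.23, [173.0, 8.0], [0.507, 0.243])]
standing1 [(0.71, [185.0, 263.0], [0.485, -0.071]), (0.65, [194.0, 223.0], [0.478, -0.027])]
stop [(0.69, [191.0, 402.0], [0.471, -0.222]), (0.56, [195.0, 224.0], [0.474, -0.024])]
```

View pics/f.png

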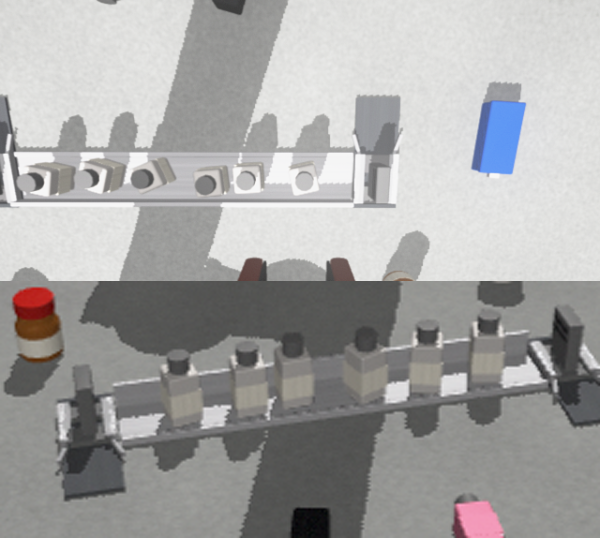

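All six bottles stand upright in the lane at columns 30–310 of the upper view. The stop is home in the empty shoe at (380,180), matching the closed shoe at the other end. I'm handing in.

```bash
python3 -c "
from h import *
print(ticket.job_done())"
```

```text
the job is handed in; nothing more can be done
None
```

I handed the job in at about 48 s. The last pictures show all four toppled bottles upright in the lane with the two that already stood there, and the end stop pushed up against the back stop of the empty shoe; I couldn't see the detent itself, and no verdict came back.

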